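# Stack the bearing test arbor from the bench and the clamshell nest

## Task

Build up the test arbor, the upright pin on the blue square foot: thread onto it, from the bottom up, the black flange ring, the brass spacer, the steel bearing and last the red cap with its closed end up, each lying flat on the one below. The bearing is in the green clamshell nest: swing the nest's lid by its yellow bar past vertical so that it stays open by itself, then lift the bearing out. Set each part down rather than dropping it down the pin, and leave the lid open.

Things in the scene. Friction and masses are not known exactly. Their poses are not given: they have to be found in the camera images.
- arbor: Fixed stack target: blue foot plate 100 x 100 x 8 mm; on it a dark round seat, 44 mm in diameter, top 24 mm above the bench; from its centre rises a steel pin 14 mm in diameter, tapered over its last 9 mm to 4 mm, tip 77 mm above the bench. Origin: pin axis at bench level. Stacked flat, undersides of flange, spacer, bearing, cap lie 24, 38, 52, 67 mm above the bench. Left or right of the rings.
- flange: Loose black steel ring, outer diameter 64 mm, bore 26 mm, 14 mm high, 0.2 kg, lying flat on the bench. Origin: centre of its underside, z up along the bore. Goes on first.
- spacer: Loose brass-yellow ring, outer diameter 42 mm, bore 26 mm, 14 mm high, 0.08 kg, lying flat on the bench. Origin: centre of its underside. Goes on second.
- bearing: Loose bright steel bearing with a blue seal band, outer diameter 52 mm, bore 26 mm, 15 mm high, 0.13 kg. At the start it lies flat in the nest under the closed lid, its underside 32 mm above the bench, seen between the lid's rails. Origin: centre of its underside. Goes on third.
- cap: Loose red round cap, outer diameter 38 mm, 24 mm high, closed on top, with a blind bore 26 mm wide and 18 mm deep open below, 0.06 kg, standing on the bench closed end up. Origin: centre of its underside (the open end), z towards the closed end. Goes on last.
- nest: Fixed green clamshell nest: base 135 (its x) x 100 (its y) x 12 mm. A pedestal 36 mm in diameter, top 32 mm above the bench, holds the bearing; a 16 mm stub, 6 mm high, stands in its bore. No side walls: fingers fit beside the bearing along nest y. Origin: under the pedestal's centre at bench level; x points from the yellow bar (robot side) to the hinge (far side), within 15 degrees of world x.
- lid (a joint): Lid angle in rad: 0 closed (level), 1.57 vertical, stop at 1.9. 0.15 kg, nearly free hinge: before vertical it falls shut, past vertical it falls open to the stop and stays. Open aluminium frame 8 mm thick, 82 mm wide, 100 mm long from the hinge, with two rails 26 mm apart over the bearing, too narrow to take it out.
- lid_bar (a point): Middle of the lid's yellow handle bar: round, 10 mm thick, 72 mm long, along nest y, 145 mm from the hinge, on two thin arms at its ends; between bar and frame a clear opening 64 mm wide, 40 mm deep. Lid closed, it is 53 mm above the bench, nothing beneath. Pinch it from above, fingers before and behind it (opened at most 40 mm); it turns in the grip as the lid swings.
- lid_hinge (a point): Middle of the lid's hinge axis (along nest y), 60 mm from the pedestal's centre along nest +x and 53 mm above the bench.
Mind the look-alikes: they are no part of the job. What is shaped like the flange but pink is not meant.

How it is judged:
By the outcome, as a careful person would: the job done as asked, in the order asked, and still so for the second after the job is handed in, with the robot touching nothing.
It also fails if it takes over 115 s, if anything falls off the work surface, if the arm or the gripper's body presses on something with over 40 N, if the wrist force passes 120 N, or if a joint passes its speed limit or range.

## Robot

A 7-joint arm with a two-finger parallel gripper is mounted at the origin on the work surface. World frame = base frame: x ahead of the robot, y to its left, z up, the work surface at z = 0. Lengths are in m, angles in rad, forces in N, time in s.
With the tool pointing down it reaches from about 0.425 to 0.875 m from the base axis. Payload 4.7 kg.
Tool frame: the origin (TCP) lies at the very end of the fingers, on their centre line; the grasp point (between the pads) lies 19 mm behind it; z points along the fingers, y is the direction in which the jaws open and shut (so a half turn about z gives the same grasp; the last joint's range is limited). The gripper opens to 87 mm and grips with 3 to 60 N. Pads are 19 mm wide; open, the fingers measure 117 mm over their backs; the gripper's body (75 mm by 190 mm) begins 51 mm behind the grasp point.
Start: joints at [-1.119, 0.321, -0.07, 1.45, 0.023, 1.371, -0.057], TCP at [0.276, 0.589, 0.223] pointing down, gripper open.
Joint ranges: [-2.86, 2.86], [-0.3, 2.09], [-1.38, 1.24], [0.06, 2.45], [-1.56, 4.7], [0.09, 2.05], [-2.69, 2.69]. Speed limits (rad/s): [2.57, 2.57, 3.14, 3.14, 3.14, 3.14, 3.14].

## Interface

Orientations are given as a rotation vector (axis times angle).
In Python, from bench import ctrl, get_image, camera_info gives the robot as it stands.
- The arm moves only by the tool carry_out, never from a script. Its argument "commands" is a list of rows, each an object of numbers: "tx", "ty", "tz": the shift along the tool's x, y, z in m; "rx", "ry", "rz": the turn, a rotation vector about the tool's x, y, z in rad; "jaw": the opening, from 0 (shut) to 1 (fully open). In form: [{"tx": .., "ty": .., "tz": .., "rx": .., "ry": .., "rz": .., "jaw": ..}, ...]. A call has 1 to 12 rows; each row is the pose to reach, as a shift and turn from the pose commanded when the call began, along the tool's axes at that moment; what a row does not reach only later rows make up. A row lasts 1/8 s, in which the tool goes at most 62.5 mm and 10.7 degrees, less where a joint would pass 70% of its speed; a pose out of reach is approached as far as the arm can. A call with a gripper value outside its range is refused whole. The fingers move at their own pace and stop on an object; "grip_force" is the grip in N (left out, the last holds). Time passes only in rows, so rows that repeat a pose let the fingers close. It gives the time, the measured TCP pose, the force and the opening at its end, in the units of the state.
- ctrl.get_state(): the state, without advancing time (a new reading comes with each control period).
- get_image(name): name is "side" or "top"; returns the picture (400x640x3 uint8, red, green, blue); there is no depth.
- camera_info(name): a dict with "intrinsics" (3x3 intrinsics, pixels), "R" (3x3) and "t" (3): a world point X has camera coordinates R X + t. Camera axes: x right, y down, z forward; pixel columns grow to the right and rows downward; lengths in m; the calibration is good to about 2 mm. A picture is of the moment at which its call begins. camera_info takes no time and is no camera call.
- ctrl.close_job(): hands the job in, once; it reports no verdict.
The state is a dict: "time": time; "joint_positions": joint angles; "qd": joint speeds; "joint_torque": joint torques, N m; "position": TCP position; "tool_rot": TCP orientation; "ft_force": force on the tool from outside, world axes, zero at the start; "torque": the same for the moment, N m; "grip_width": opening from 0.0 (shut) to 1.0 (fully open).
Only numpy, scipy, OpenCV 4.12 (cv2) and the standard library are available. Lean on these libraries where they do the work, as an engineer would, in place of code of your own. Each camera call takes 0.05 s, during which the arm holds its last target.

## Working session

There is one attempt and no reset: what is moved stays moved. The work goes in short steps, Python scripts to look and compute and a tool call to move; the robot and the scene stay as the last step left them, time stands still between calls to the robot, and variables do not carry over. Pictures are saved under pics/ and viewed, and the job is handed in when it is done.

Besides the shell and the picture viewer there is one more tool, called after "Request:" as name([rows], argument=value, ...), one row to a line, values as JSON. carry_out: Moves the arm, as the interface text tells. Its arguments: {"type":"object","properties":{"commands":{"type":"array"},"grip_force":{"type":"number"}},"required":["commands"]}

```bash
ls; mkdir -p pics; python3 - <<'E'
from bench import ctrl,get_image,camera_info
import cv2
for n in("side","top"):
    cv2.imwrite(f"pics/{n}0.png",get_image(n)[:,:,::-1])
    c=camera_info(n);print(n,c)
s=ctrl.get_state();print(s)
E
```

```text
pics
side {'intrinsics': array([[392.37207309,   0.        , 314.35401268],
       [  0.        , 392.37207309, 208.43086324],
       [  0.        ,   0.        ,   1.        ]]), 'R': array([[-0.878008  , -0.47863436,  0.00333273],
       [-0.29833476,  0.54179458, -0.78578305],
       [ 0.37429711, -0.69091807, -0.61849324]]), 't': array([0.47708113, 0.21164841, 0.53090901])}
top {'intrinsics': array([[478.60328476,   0.        , 312.8679053 ],
       [  0.        , 478.60328476, 205.9466599 ],
       [  0.        ,   0.        ,   1.        ]]), 'R': array([[-0.02958078, -0.99949269, -0.01180414],
       [-0.99790769,  0.03020898, -0.05716349],
       [ 0.05749108,  0.01008851, -0.99829505]]), 't': array([0.04067447, 0.54776898, 0.91769017])}
{'time': 0.1, 'joint_positions': array([-1.11892275,  0.32176107, -0.07010663,  1.45152419,  0.02262759,
        1.37080988, -0.05688849]), 'qd': array([-5.05976821e-04, -3.01459944e-03, -5.82626778e-05, -5.03500320e-03,
        7.02754358e-04,  5.42605412e-04, -3.97572824e-04]), 'joint_torque': array([-2.43010090e-04, -4.92565835e+01, -4.05937051e-01, -3.13403714e+01,
       -6.42329757e-02,  3.93215159e-02,  5.88038051e-05]), 'position': array([0.27538482, 0.58824395, 0.22157761]), 'tool_rot': array([-6.82018364e-01, -3.06639888e+00,  2.66242749e-03]), 'ft_force': array([ 0.30097428, -0.14285465,  0.20708411]), 'torque': array([-0.06199619, -0.01166939,  0.0224648 ]), 'grip_width': 0.9954711546430708}
```

View pics/top0.png

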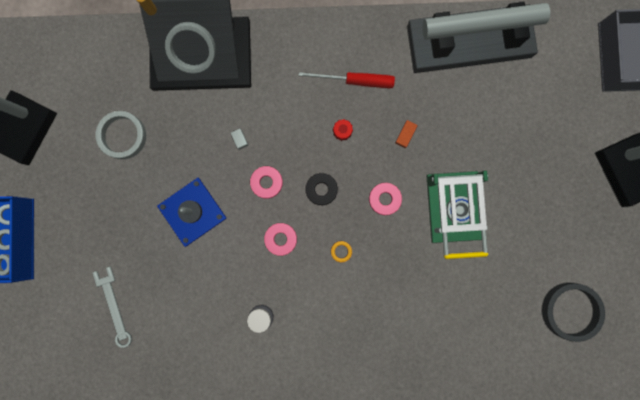

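View pics/side0.png

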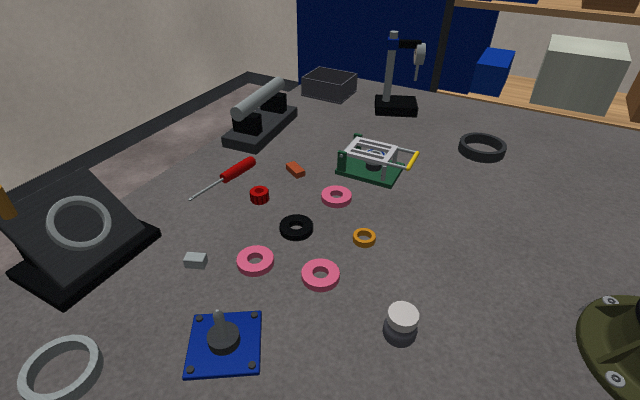

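The top view shows the arbor at about (190,211), flange (321,189), spacer (342,252), cap (343,129) and nest (460,210). The pink rings are decoys. I'll enlarge to read pixels more closely.

```bash
cat > h.py <<'E'
import numpy as np,cv2
from bench import camera_info
C={n:camera_info(n) for n in("side","top")}
def proj(n,X):
    c=C[n];p=c["intrinsics"]@(c["R"]@np.array(X,float)+c["t"]);return p[:2]/p[2]
def back(n,u,v,z):
    c=C[n];d=c["R"].T@np.linalg.inv(c["intrinsics"])@np.array([u,v,1.]);o=-c["R"].T@c["t"]
    return o+d*(z-o[2])/d[2]
def tri(uv):
    A=[];b=[]
    for n,(u,v) in uv.items():
        c=C[n];P=c["intrinsics"]@np.c_[c["R"],c["t"]]
        for r,w in((0,u),(1,v)):
            q=P[r]-w*P[2];A.append(q[:3]);b.append(-q[3])
    return np.linalg.lstsq(np.array(A),np.array(b),rcond=None)[0]
E
python3 - <<'E'
import cv2
t=cv2.imread("pics/top0.png");s=cv2.imread("pics/side0.png")
def crop(im,x,y,w,h,k): return cv2.resize(im[y:y+h,x:x+w],None,fx=k,fy=k,interpolation=cv2.INTER_CUBIC)
cv2.imwrite("pics/a1.png",crop(t,300,110,80,60*1,8)) # cap
import numpy as np
A=crop(t,150,170,80,80,5);B=crop(t,300,150,80,80,5)
Cc=crop(t,420,160,80,110,5)[:,:]
cv2.imwrite("pics/a1.png",np.vstack([np.hstack([A,B])]))
cv2.imwrite("pics/a2.png",np.hstack([cv2.resize(crop(t,320,110,45,160,1),None,fx=3.4,fy=3.4),crop(t,420,160,80,109,5)[:544]]))
cv2.imwrite("pics/a3.png",crop(t,420,160,80,110,5))
cv2.imwrite("pics/a4.png",np.hstack([crop(s,180,300,90,90,4),crop(s,330,125,95,90,4)]))
E
```

```text
(no output)
```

View pics/a1.png

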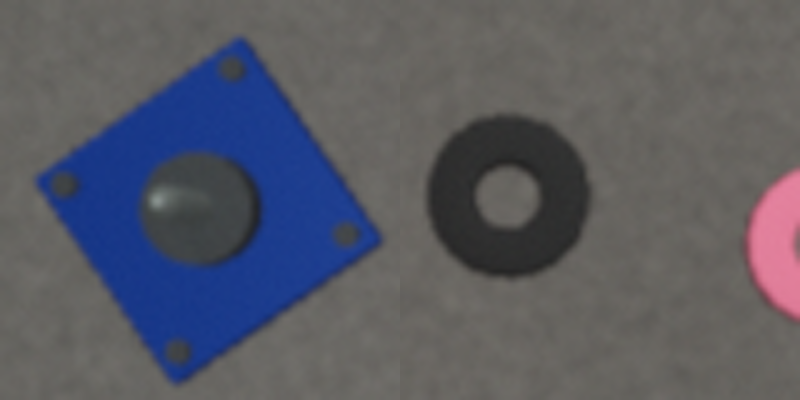

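View pics/a3.png

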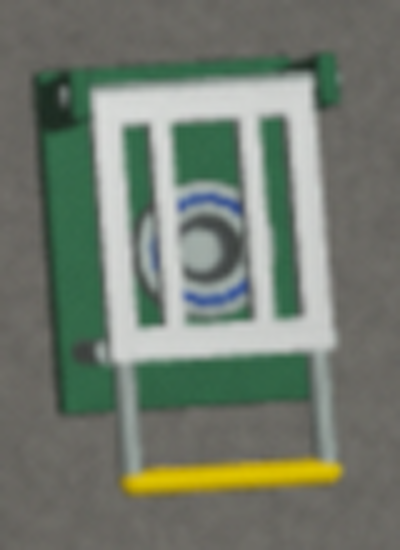

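View pics/a4.png

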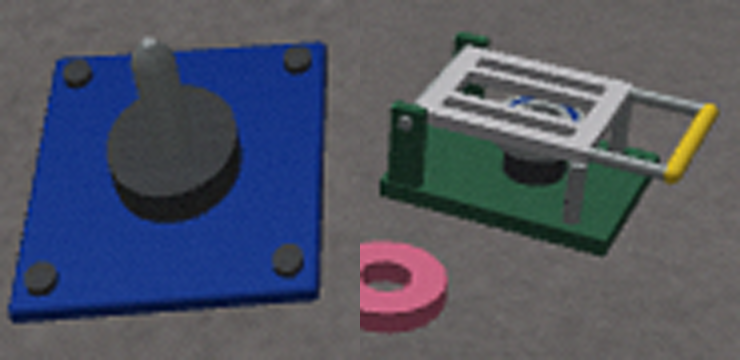

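```bash
cat > loc.py <<'E'
from h import *
from scipy.optimize import least_squares
def hullmask(m):
    k,l,st,_=cv2.connectedComponentsWithStats(m.astype(np.uint8),connectivity=8)
    return l,st
def comp_at(m,u,v,r=25):
    # biggest component within window
    w=np.zeros_like(m,np.uint8);y0,x0=max(0,v-r),max(0,u-r);w[y0:v+r,x0:u+r]=m[y0:v+r,x0:u+r]
    k,l,st,_=cv2.connectedComponentsWithStats(w,connectivity=8)
    i=1+np.argmax(st[1:,4]);pts=np.argwhere(l==i)[:,::-1].astype(np.int32)
    return cv2.convexHull(pts)[:,0,:].astype(float), st[i]
def cen(h):
    m=cv2.moments(h.astype(np.float32).reshape(-1,1,2));return np.array([m["m10"]/m["m00"],m["m01"]/m["m00"]])
th=np.linspace(0,2*np.pi,48,endpoint=False)
def cyl(x,y,z,d,hh):
    return np.array([[x+d/2*np.cos(a),y+d/2*np.sin(a),zz] for zz in(z,z+hh) for a in th])
def mcen(n,P):
    p=np.array([proj(n,q) for q in P],np.float32);return cen(cv2.convexHull(p)[:,0,:])
def fitcyl(obs,z,d,hh,x0):
    for ns in(list(obs),)+tuple([k] for k in obs):
        f=lambda p:np.concatenate([mcen(n,cyl(p[0],p[1],z,d,hh))-obs[n] for n in ns])
        r=least_squares(f,x0,diff_step=1e-4);print(ns,r.x.round(4),"res",r.fun.round(2))
E
cat > m1.py <<'E'
from loc import *
T=cv2.imread("pics/top0.png").astype(int);S=cv2.imread("pics/side0.png").astype(int)
def hsv(i):return cv2.cvtColor(i.astype(np.uint8),cv2.COLOR_BGR2HSV)
I={"top":hsv(T),"side":hsv(S)}
def col(n,c):
    h,s,v=[I[n][...,k].astype(int) for k in range(3)]
    if c=="red":return (s>150)&((h<8)|(h>172))
    if c=="org":return (s>130)&(h>10)&(h<32)&(v>70)
    if c=="blk":return (v<68)
    if c=="blue":return (s>120)&(h>105)&(h<130)
for name,c,d,hh,pt in(("flange","blk",.064,.014,{"top":(321,189),"side":(296,227)}),("spacer","org",.042,.014,{"top":(342,252),"side":(365,238)}),("cap","red",.038,.024,{"top":(343,129),"side":(259,195)})):
    obs={}
    for n,(u,v) in pt.items():
        h,st=comp_at(col(n,c),u,v,22);obs[n]=cen(h);print(name,n,st,obs[n].round(2))
    fitcyl(obs,0,d,hh,back("top",*pt["top"],0)[:2])
obs={}
for n,(u,v) in {"top":(190,211),"side":(224,345)}.items():
    h,st=comp_at(col(n,"blue"),u,v,50);obs[n]=h;print(st,cen(h))
def plate(p):
    c,s=np.cos(p[2]),np.sin(p[2]);return [[p[0]+c*a-s*b,p[1]+s*a+c*b,z] for a in(-.05,.05) for b in(-.05,.05) for z in(0,.008)]
x0=back("top",190,211,0.008)
for ns in (["top"],["side"]):
    f=lambda p:np.concatenate([mcen(n,plate([*p,0.6]))-cen(obs[n]) for n in ns])
    r=least_squares(f,x0[:2],diff_step=1e-4);print("arbor",ns,r.x,r.fun.round(2))
E
python3 m1.py
python3 - <<'E'
from loc import *
# yellow bar & pin tip & seat tops
T=cv2.imread("pics/top0.png");h=cv2.cvtColor(T,cv2.COLOR_BGR2HSV).astype(int)
for n,(u,v,r) in {"top":(466,255,25),"side":(412,160,20)}.items():
    h=cv2.cvtColor(cv2.imread(f"pics/{n}0.png"),cv2.COLOR_BGR2HSV).astype(int)
    m=(h[...,1]>150)&(h[...,0]>20)&(h[...,0]<35)&(h[...,2]>90)
    H,st=comp_at(m,u,v,r);rc=cv2.minAreaRect(H.astype(np.float32));c=cen(H);print(n,st,c,rc)
    b=back(n,*c,.053);print("bar",b)
    e=cv2.boxPoints(rc);e=sorted(e.tolist());a=np.mean(e[:2],0);d=np.mean(e[2:],0)
    A=back(n,*a,.053);D=back(n,*d,.053);print(A,D,"len",np.linalg.norm(A-D),"bar dir",np.degrees(np.arctan2(*(A-D)[[0,1]])))
print("pin tip side", tri({"top":(150+158/5-.4,170+198/5-.4),"side":(180+149/4-.4,300+42/4-.4)}))
E
```

```text
flange top [306 173  32  33 677] [321.16 188.86]
flange side [279 214  34  27 729] [295.79 227.19]
['top', 'side'] [0.5815 0.0057] res [ 0.69  0.38 -0.64  0.55]
['top'] [0.5823 0.007 ] res [ 0. -0.]
['side'] [0.5812 0.0038] res [ 0. -0.]
spacer top [331 241  21  22 232] [340.99 251.29]
spacer side [353 228  23  20 342] [363.82 237.38]
['top', 'side'] [ 0.4578 -0.0292] res [ 0.69  0.52 -0.75  0.57]
['top'] [ 0.4589 -0.0279] res [-0.  0.]
['side'] [ 0.4572 -0.0313] res [0. 0.]
cap top [333 120  20  20 305] [342.45 129.24]
cap side [250 186  19  19 304] [258.9  194.89]
['top', 'side'] [ 0.6975 -0.0397] res [ 0.63  0.51 -0.79  0.36]
['top'] [ 0.6986 -0.0385] res [0. 0.]
['side'] [ 0.6968 -0.0415] res [-0.  0.]
[ 157  178   69   68 2046] [191.25778661 211.6379059 ]
[ 182  310   79   71 3544] [223.41857737 345.56748782]
arbor ['top'] [0.54558242 0.26517822] [-0. -0.]
arbor ['side'] [0.5443383  0.26230946] [-0. -0.]
top [444 252  44   7 217] [465.41498316 254.93181818] ((465.48968505859375, 254.8241424560547), (5.226260185241699, 43.16069030761719), 86.633544921875)
bar [ 0.44705548 -0.2563081   0.053     ]
[ 0.44606791 -0.2165253   0.053     ] [ 0.4484316  -0.29635584  0.053     ] len 0.07986553164854632 bar dir -1.695964028748778
side [406 151  13  20  91] [412.07566462 160.35173824] ((412.06475830078125, 160.24610900878906), (4.246912956237793, 21.954378128051758), 30.25643539428711)
bar [ 0.44552236 -0.25935251  0.053     ]
[ 0.44416469 -0.21751642  0.053     ] [ 0.44730315 -0.30521606  0.053     ] len 0.08775577266639425 bar dir -2.0495359064808865
pin tip side [0.54534888 0.26341307 0.07766176]
```

```bash
python3 - <<'E'
from loc import *
f=lambda u,v,z:back("top",420+u/5-.4,160+v/5-.4,z)
A=f(62,412,.012);B=f(37,75,.012);print("base left edge",A,B,np.degrees(np.arctan2((B-A)[1],(B-A)[0])))
A=f(115,362,.057);B=f(95,88,.057);print("lid left",A,B,np.degrees(np.arctan2((B-A)[1],(B-A)[0])))
A=f(335,345,.057);B=f(312,75,.057);print("lid right",A,B,np.degrees(np.arctan2((B-A)[1],(B-A)[0])))
print("bearing",f(204,247,.047))
E
python3 - <<'E'
from scipy.spatial.transform import Rotation as R
from bench import ctrl
s=ctrl.get_state();print(R.from_rotvec(s["tool_rot"]).as_matrix().round(3))
E
```

```text
base left edge [ 0.47175634 -0.20520795  0.012     ] [ 0.60372891 -0.20120499  0.012     ] 1.737348683195652
lid left [ 0.49076637 -0.21501311  0.057     ] [ 0.5929628  -0.21217391  0.057     ] 1.5913733433729749
lid right [ 0.49464181 -0.29648186  0.057     ] [ 0.59533141 -0.2929988   0.057     ] 1.9811900602066113
bearing [ 0.53282451 -0.25284607  0.047     ]
[[-0.906  0.424 -0.001]
 [ 0.424  0.906 -0.002]
 [-0.    -0.002 -1.   ]]
```

```bash
cat > go.py <<'E'
# usage: go.py x y z yawdeg_of_tool_y  -> deltas from the tracked commanded pose (cmd.txt: x y z yaw)
import sys,numpy as np,os
c=np.loadtxt("cmd.txt")
for a in sys.argv[1:]:
    x,y,z,w=map(float,a.split(","))
    ya=np.radians(c[3]);Y=np.array([np.cos(ya),np.sin(ya)]);X=np.array([-Y[1],Y[0]])
    X=np.array([-np.sin(ya),np.cos(ya)]) # y x z(down): x = y cross z
    d=np.array([x-c[0],y-c[1]])
    print(a,"tx %.4f ty %.4f tz %.4f rz %.4f"%(d@X,d@Y,c[2]-z,-np.radians(w-c[3])))
E
echo "0.276 0.589 0.223 64.93" > cmd.txt; python3 go.py .5815,.0057,.10,90 .5815,.0057,.05,90
```

```text
.5815,.0057,.10,90 tx -0.5239 ty -0.3989 tz 0.1230 rz -0.4376
.5815,.0057,.05,90 tx -0.5239 ty -0.3989 tz 0.1730 rz -0.4376
```

Request:
carry_out([
  {"tx": -0.524,"ty": -0.399,"tz": 0.05,"rz": -0.4376,"jaw": 1},
  {"tx": -0.524,"ty": -0.399,"tz": 0.05,"rz": -0.4376,"jaw": 1},
  {"tx": -0.524,"ty": -0.399,"tz": 0.05,"rz": -0.4376,"jaw": 1},
  {"tx": -0.524,"ty": -0.399,"tz": 0.05,"rz": -0.4376,"jaw": 1},
  {"tx": -0.524,"ty": -0.399,"tz": 0.05,"rz": -0.4376,"jaw": 1},
  {"tx": -0.524,"ty": -0.399,"tz": 0.05,"rz": -0.4376,"jaw": 1},
  {"tx": -0.524,"ty": -0.399,"tz": 0.05,"rz": -0.4376,"jaw": 1},
  {"tx": -0.524,"ty": -0.399,"tz": 0.05,"rz": -0.4376,"jaw": 1},
  {"tx": -0.524,"ty": -0.399,"tz": 0.123,"rz": -0.4376,"jaw": 1},
  {"tx": -0.524,"ty": -0.399,"tz": 0.123,"rz": -0.4376,"jaw": 1},
  {"tx": -0.524,"ty": -0.399,"tz": 0.123,"rz": -0.4376,"jaw": 1},
  {"tx": -0.524,"ty": -0.399,"tz": 0.123,"rz": -0.4376,"jaw": 1},
])

```text
invalid input
```

Request:
carry_out([
  {"tx": -0.524,"ty": -0.399,"tz": 0.05,"rx": 0,"ry": 0,"rz": -0.4376,"jaw": 1.0},
  {"tx": -0.524,"ty": -0.399,"tz": 0.05,"rx": 0,"ry": 0,"rz": -0.4376,"jaw": 1.0},
], grip_force=30)

```text
time: 0.35
position: [0.3331, 0.4779, 0.2122]
tool_rot: [-0.091, -3.14, 0.002]
ft_force: [1.4, 0.0, 0.5]
grip_width: 0.999
```

```bash
echo ".3338 .4788 .2135 86.35" > cmd.txt; python3 go.py .582,.0065,.10,90
```

```text
.582,.0065,.10,90 tx -0.2778 ty -0.4555 tz 0.1135 rz -0.0637
```

Request:
carry_out([
  {"tx": -0.278,"ty": -0.4555,"tz": 0.1135,"rx": 0,"ry": 0,"rz": -0.0637,"jaw": 1.0},
  {"tx": -0.278,"ty": -0.4555,"tz": 0.1135,"rx": 0,"ry": 0,"rz": -0.0637,"jaw": 1.0},
  {"tx": -0.278,"ty": -0.4555,"tz": 0.1135,"rx": 0,"ry": 0,"rz": -0.0637,"jaw": 1.0},
  {"tx": -0.278,"ty": -0.4555,"tz": 0.1135,"rx": 0,"ry": 0,"rz": -0.0637,"jaw": 1.0},
  {"tx": -0.278,"ty": -0.4555,"tz": 0.1135,"rx": 0,"ry": 0,"rz": -0.0637,"jaw": 1.0},
  {"tx": -0.278,"ty": -0.4555,"tz": 0.1135,"rx": 0,"ry": 0,"rz": -0.0637,"jaw": 1.0},
  {"tx": -0.278,"ty": -0.4555,"tz": 0.1135,"rx": 0,"ry": 0,"rz": -0.0637,"jaw": 1.0},
  {"tx": -0.278,"ty": -0.4555,"tz": 0.1135,"rx": 0,"ry": 0,"rz": -0.0637,"jaw": 1.0},
  {"tx": -0.278,"ty": -0.4555,"tz": 0.1135,"rx": 0,"ry": 0,"rz": -0.0637,"jaw": 1.0},
  {"tx": -0.278,"ty": -0.4555,"tz": 0.1135,"rx": 0,"ry": 0,"rz": -0.0637,"jaw": 1.0},
  {"tx": -0.278,"ty": -0.4555,"tz": 0.1135,"rx": 0,"ry": 0,"rz": -0.0637,"jaw": 1.0},
  {"tx": -0.278,"ty": -0.4555,"tz": 0.1135,"rx": 0,"ry": 0,"rz": -0.0637,"jaw": 1.0},
])

```text
time: 1.85
position: [0.5801, 0.0085, 0.0998]
tool_rot: [-0.001, 3.142, 0.002]
ft_force: [-0.5, 0.4, -0.3]
grip_width: 0.999
```

```bash
echo ".582 .0065 .10 90" > cmd.txt; python3 - <<'E'
from bench import *
import cv2
from scipy.spatial.transform import Rotation as R
for n in("side","top"): cv2.imwrite(f"pics/{n}1.png",get_image(n)[:,:,::-1])
s=ctrl.get_state();print(s["position"],R.from_rotvec(s["tool_rot"]).as_matrix().round(4),s["joint_positions"])
im=cv2.imread("pics/side1.png")[120:320,180:440];cv2.imwrite("pics/b1.png",cv2.resize(im,None,fx=3,fy=3,interpolation=2))
E
```

```text
[0.5802122  0.00814546 0.10002538] [[-1.e+00 -4.e-04  4.e-04]
 [-4.e-04  1.e+00  8.e-04]
 [-4.e-04  8.e-04 -1.e+00]] [-0.34581628  0.26970293  0.33191726  1.78757437 -0.09845231  1.0999291
  1.59084544]
```

View pics/b1.png

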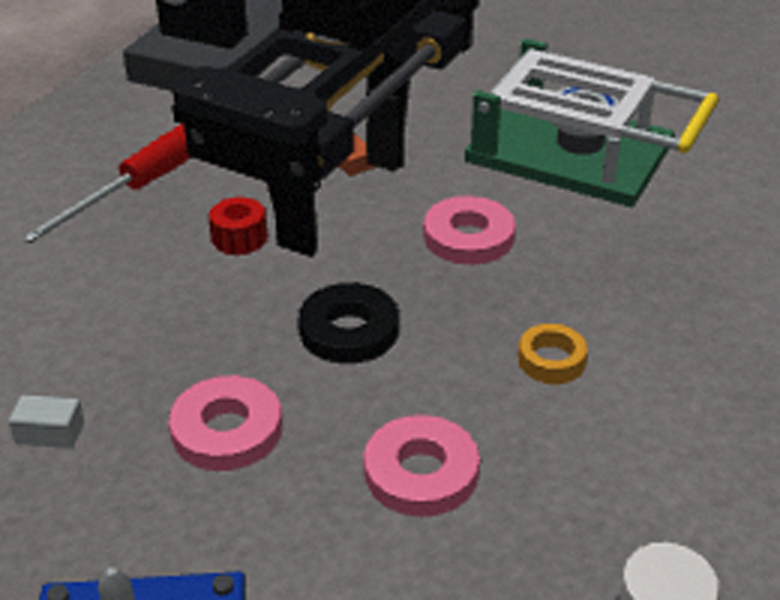

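```bash
python3 - <<'E'
from h import *
for n in C:
  for sg in(1,-1):
    for x in(-.0095,.0095):
      for y in(.0435,.0585):
        p=proj(n,[.5802+x,.0082+sg*y,.1]);print(n,sg,x,y,p.round(1),((p-[180,120])*3).round())
E
python3 - <<'E'
import cv2
a=cv2.imread("pics/side1.png")[160:220,240:330];cv2.imwrite("pics/b2.png",cv2.resize(a,None,fx=8,fy=8,interpolation=2))
a=cv2.imread("pics/side0.png")[180:250,245:310];b=cv2.imread("pics/top0.png")[105:155,318:368];cv2.imwrite("pics/b3.png",cv2.hconcat([cv2.resize(a,(400,400),interpolation=2),cv2.resize(b,(400,400),interpolation=2)]))
E
```

```text
side 1 -0.0095 0.0435 [285.  202.9] [315. 249.]
side 1 -0.0095 0.0585 [280.1 207.8] [300. 263.]
side 1 0.0095 0.0435 [275.3 199.5] [286. 239.]
side 1 0.0095 0.0585 [270.3 204.3] [271. 253.]
side -1 -0.0095 0.0435 [310.6 177.2] [392. 172.]
side -1 -0.0095 0.0585 [314.6 173.2] [404. 160.]
side -1 0.0095 0.0435 [301.5 174.4] [364. 163.]
side -1 0.0095 0.0585 [305.5 170.5] [377. 151.]
top 1 -0.0095 0.0435 [296.5 191.4] [350. 214.]
top 1 -0.0095 0.0585 [288.1 191.6] [324. 215.]
top 1 0.0095 0.0435 [296.2 180.8] [349. 182.]
top 1 0.0095 0.0585 [287.8 181. ] [323. 183.]
top -1 -0.0095 0.0435 [345.5 189.9] [496. 210.]
top -1 -0.0095 0.0585 [353.9 189.6] [522. 209.]
top -1 0.0095 0.0435 [345.1 179.3] [495. 178.]
top -1 0.0095 0.0585 [353.5 179. ] [521. 177.]
```

View pics/b2.png

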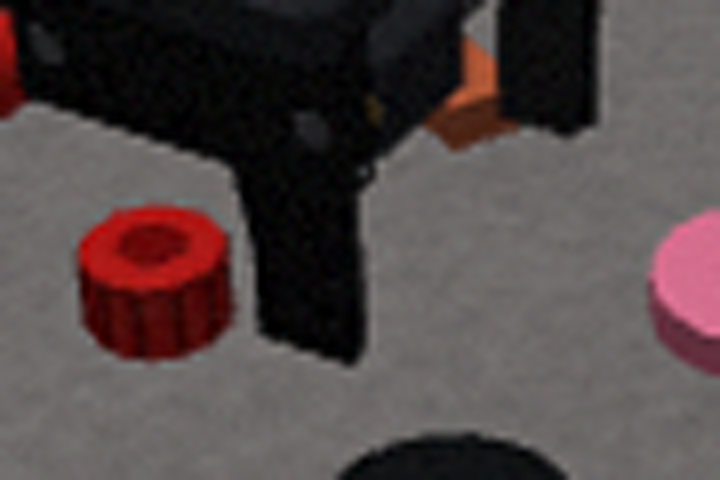

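View pics/b3.png

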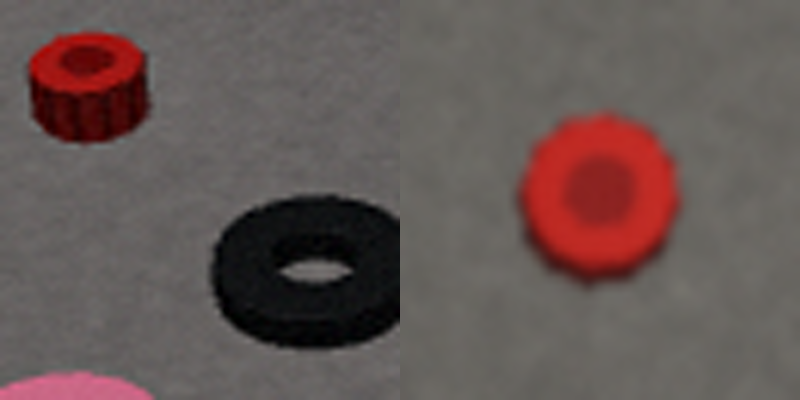

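Request:
carry_out([
  {"tx": -0.0013,"ty": -0.0025,"tz": 0.06,"rx": 0,"ry": 0,"rz": 0,"jaw": 1.0},
  {"tx": -0.0013,"ty": -0.0025,"tz": 0.085,"rx": 0,"ry": 0,"rz": 0,"jaw": 1.0},
  {"tx": -0.0013,"ty": -0.0025,"tz": 0.095,"rx": 0,"ry": 0,"rz": 0,"jaw": 1.0},
  {"tx": -0.0013,"ty": -0.0025,"tz": 0.0965,"rx": 0,"ry": 0,"rz": 0,"jaw": 1.0},
  {"tx": -0.0013,"ty": -0.0025,"tz": 0.0965,"rx": 0,"ry": 0,"rz": 0,"jaw": 1.0},
])

```text
time: 2.58
position: [0.5829, 0.0042, 0.0046]
tool_rot: [0.003, 3.139, 0.001]
ft_force: [0.6, -0.6, -0.1]
grip_width: 1.002
```

```bash
cat > go.py <<'E'
import sys,numpy as np
from bench import ctrl
from scipy.spatial.transform import Rotation as R
s=ctrl.get_state();c=s["position"];M=R.from_rotvec(s["tool_rot"]).as_matrix()
print("t",s["time"],"pos",c.round(4),"yaw",np.degrees(np.arctan2(M[1,1],M[0,1])).round(2),"zaxis",M[:,2].round(4),"F",s["ft_force"].round(1),"w",round(s["grip_width"]*87,1),"q7",s["joint_positions"][6].round(2))
for a in sys.argv[1:]:
    x,y,z,w=map(float,a.split(","));t=np.radians(w)
    D=np.array([[-np.sin(t),np.cos(t),0],[np.cos(t),np.sin(t),0],[0,0,-1]])  # columns x,y,z
    r=R.from_matrix(M.T@D).as_rotvec();d=M.T@(np.array([x,y,z])-c)
    print(a,"t",d.round(4),"r",r.round(4))
E
python3 go.py
```

```text
t 2.575 pos [0.5829 0.0042 0.0046] yaw 89.9 zaxis [ 2.5e-03  4.0e-04 -1.0e+00] F [ 0.6 -0.6 -0.1] w 87.2 q7 1.63
```

Request:
carry_out([
  {"tx": 0,"ty": 0,"tz": 0,"rx": 0,"ry": 0,"rz": 0,"jaw": 0.6},
  {"tx": 0,"ty": 0,"tz": 0,"rx": 0,"ry": 0,"rz": 0,"jaw": 0.6},
  {"tx": 0,"ty": 0,"tz": 0,"rx": 0,"ry": 0,"rz": 0,"jaw": 0.6},
  {"tx": 0,"ty": 0,"tz": 0,"rx": 0,"ry": 0,"rz": 0,"jaw": 0.6},
  {"tx": 0,"ty": 0,"tz": 0,"rx": 0,"ry": 0,"rz": 0,"jaw": 0.6},
  {"tx": 0,"ty": 0,"tz": 0,"rx": 0,"ry": 0,"rz": 0,"jaw": 0.6},
], grip_force=30)

```text
time: 3.32
position: [0.582, 0.0043, 0.0036]
tool_rot: [0.003, 3.141, 0.001]
ft_force: [0.1, 0.9, 3.2]
grip_width: 0.714
```

```bash
python3 go.py .545,.2635,.15,90
```

```text
t 3.325 pos [0.582  0.0043 0.0036] yaw 89.88 zaxis [ 6.e-04  6.e-04 -1.e+00] F [0.1 0.9 3.2] w 62.1 q7 1.63
.545,.2635,.15,90 t [ 0.0374  0.2592 -0.1463] r [ 0.0006  0.0006 -0.0021]
```

Request:
carry_out([
  {"tx": 0,"ty": 0,"tz": -0.03,"rx": 0,"ry": 0,"rz": 0,"jaw": 0.6},
  {"tx": 0,"ty": 0,"tz": -0.08,"rx": 0,"ry": 0,"rz": 0,"jaw": 0.6},
  {"tx": 0,"ty": 0,"tz": -0.13,"rx": 0,"ry": 0,"rz": 0,"jaw": 0.6},
  {"tx": 0,"ty": 0,"tz": -0.13,"rx": 0,"ry": 0,"rz": 0,"jaw": 0.6},
])

```text
time: 3.82
position: [0.5845, 0.0033, 0.1372]
tool_rot: [0.004, 3.134, 0.001]
ft_force: [0.4, -0.2, -2.0]
grip_width: 0.715
```

```bash
cat > look.py <<'E'
import sys,cv2
from bench import get_image
# look.py out name x y w h k
o,n=sys.argv[1:3];x,y,w,h,k=map(int,sys.argv[3:])
im=get_image(n)[:,:,::-1].copy();cv2.imwrite(f"pics/full_{o}.png",im)
cv2.imwrite(f"pics/{o}.png",cv2.resize(im[y:y+h,x:x+w],None,fx=k,fy=k,interpolation=2))
E
python3 look.py c1 side 200 100 190 140 4; python3 go.py .545,.2635,.13,90
```

```text
t 3.875 pos [0.5825 0.0035 0.1344] yaw 89.86 zaxis [ 2.9e-03  1.0e-04 -1.0e+00] F [-0.3  0.4 -2.8] w 62.3 q7 1.59
.545,.2635,.13,90 t [0.0382 0.2599 0.0043] r [ 0.0001  0.0029 -0.0025]
```

View pics/c1.png

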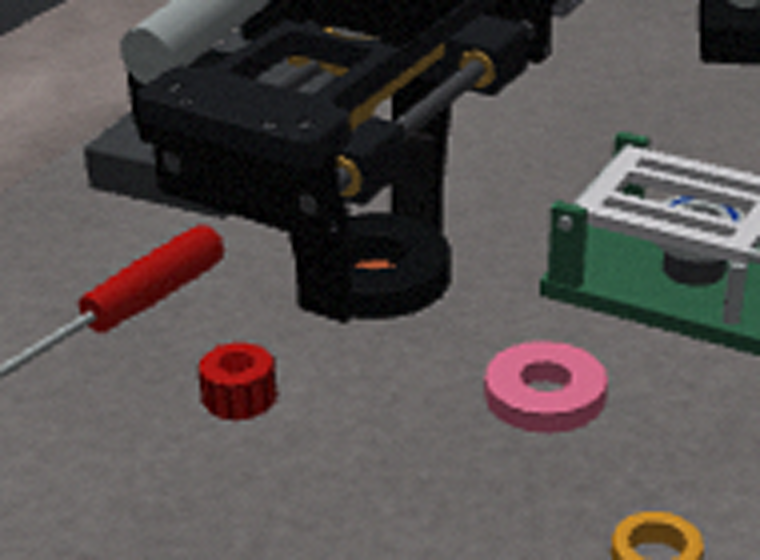

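Request:
carry_out([
  {"tx": 0.038,"ty": 0.26,"tz": 0.004,"rx": 0,"ry": 0.0,"rz": 0,"jaw": 0.6},
  {"tx": 0.038,"ty": 0.26,"tz": 0.004,"rx": 0,"ry": 0.0,"rz": 0,"jaw": 0.6},
  {"tx": 0.038,"ty": 0.26,"tz": 0.004,"rx": 0,"ry": 0.0,"rz": 0,"jaw": 0.6},
  {"tx": 0.038,"ty": 0.26,"tz": 0.004,"rx": 0,"ry": 0.0,"rz": 0,"jaw": 0.6},
  {"tx": 0.038,"ty": 0.26,"tz": 0.004,"rx": 0,"ry": 0.0,"rz": 0,"jaw": 0.6},
  {"tx": 0.038,"ty": 0.26,"tz": 0.004,"rx": 0,"ry": 0.0,"rz": 0,"jaw": 0.6},
  {"tx": 0.038,"ty": 0.26,"tz": 0.004,"rx": 0,"ry": 0.0,"rz": 0,"jaw": 0.6},
  {"tx": 0.038,"ty": 0.26,"tz": 0.004,"rx": 0,"ry": 0.0,"rz": 0,"jaw": 0.6},
])

```text
time: 4.88
position: [0.5449, 0.2615, 0.1289]
tool_rot: [-0.009, -3.141, 0.001]
ft_force: [0.7, -0.5, -1.6]
grip_width: 0.716
```

```bash
python3 look.py d1 side 140 210 190 140 4; python3 go.py .545,.2635,.085,90
```

```text
t 4.925 pos [0.5449 0.262  0.1291] yaw 89.7 zaxis [ 1.e-04 -5.e-04 -1.e+00] F [-0.3  0.3 -2.4] w 62.3 q7 1.12
.545,.2635,.085,90 t [-0.0001  0.0016  0.0441] r [-0.0005  0.0001 -0.0052]
```

View pics/d1.png

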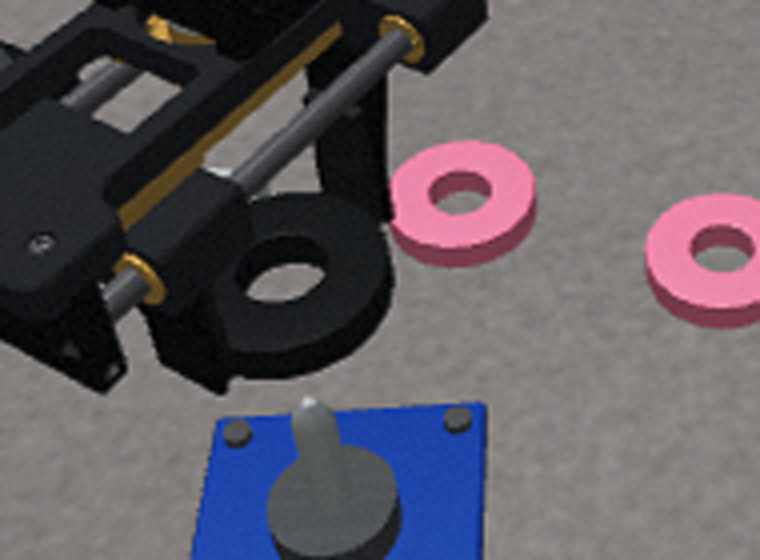

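```bash
python3 - <<'E'
from h import *
z=.1395
for X in([.545,.262,z],[.545,.262,z-.014]):
    p=[proj("side",[X[0]+r*np.cos(a),X[1]+r*np.sin(a),X[2]]) for r in(.013,.032) for a in np.linspace(0,6.28,60)]
    p=(np.array(p)-[140,210])*4;print(p[:60].min(0).round(),p[:60].max(0).round(),p[60:].min(0).round(),p[60:].max(0).round())
print((proj("side",[.545,.2635,.077])-[140,210])*4,(proj("side",[.545,.2635,.068])-[140,210])*4)
E
python3 -c "
import cv2;a=cv2.imread('pics/d1.png')[150:420,130:420]
a=cv2.convertScaleAbs(a,alpha=2.5,beta=0);cv2.imwrite('pics/d2.png',cv2.resize(a,None,fx=2,fy=2))"
```

```text
[228. 235.] [318. 301.] [162. 190.] [382. 353.]
[237. 266.] [324. 332.] [172. 221.] [387. 384.]
[301.96307253 401.65473608] [306.18046842 418.93939649]
```

View pics/d2.png

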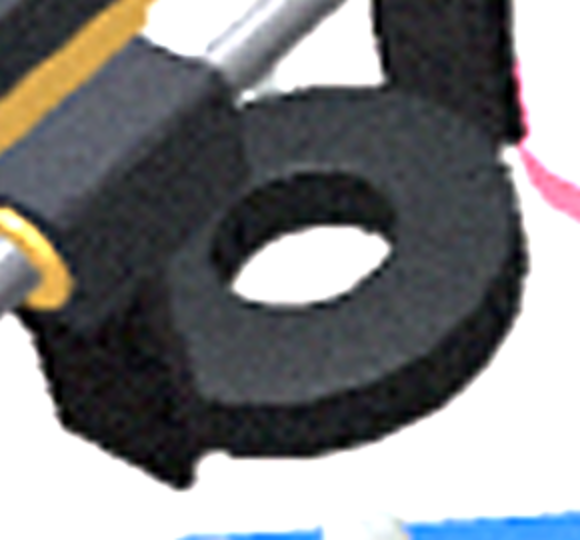

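Request:
carry_out([
  {"tx": 0,"ty": 0.0015,"tz": 0.03,"rx": 0,"ry": 0.0,"rz": 0,"jaw": 0.6},
  {"tx": 0,"ty": 0.0015,"tz": 0.06,"rx": 0,"ry": 0.0,"rz": 0,"jaw": 0.6},
  {"tx": 0,"ty": 0.0015,"tz": 0.085,"rx": 0,"ry": 0.0,"rz": 0,"jaw": 0.6},
  {"tx": 0,"ty": 0.0015,"tz": 0.096,"rx": 0,"ry": 0.0,"rz": 0,"jaw": 0.6},
  {"tx": 0,"ty": 0.0015,"tz": 0.098,"rx": 0,"ry": 0.0,"rz": 0,"jaw": 0.6},
  {"tx": 0,"ty": 0.0015,"tz": 0.098,"rx": 0,"ry": 0.0,"rz": 0,"jaw": 0.6},
  {"tx": 0,"ty": 0.0015,"tz": 0.098,"rx": 0,"ry": 0.0,"rz": 0,"jaw": 0.6},
])

```text
time: 5.8
position: [0.5451, 0.2659, 0.0325]
tool_rot: [0.004, 3.14, 0.002]
ft_force: [-0.5, -0.2, -2.1]
grip_width: 0.717
```

```bash
python3 look.py e1 side 140 240 190 140 4; python3 go.py .545,.2635,.0276,90
```

```text
t 5.85 pos [0.5449 0.2658 0.0323] yaw 89.88 zaxis [ 0.0017  0.001  -1.    ] F [ 1.  -0.1 -1.2] w 62.3 q7 1.13
.545,.2635,.0276,90 t [-0.0001 -0.0024  0.0047] r [ 0.001   0.0016 -0.0022]
```

View pics/e1.png

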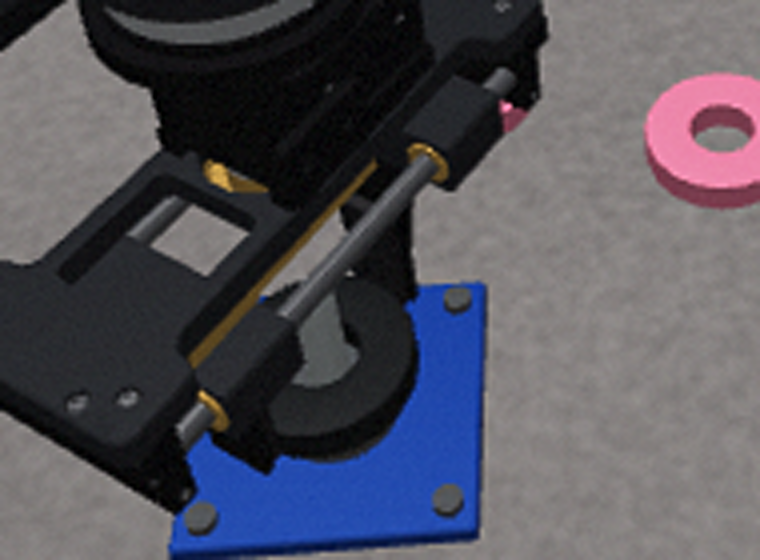

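Request:
carry_out([
  {"tx": 0,"ty": -0.0024,"tz": 0.0025,"rx": 0,"ry": 0.0,"rz": 0,"jaw": 0.6},
  {"tx": 0,"ty": -0.0024,"tz": 0.0045,"rx": 0,"ry": 0.0,"rz": 0,"jaw": 0.6},
  {"tx": 0,"ty": -0.0024,"tz": 0.0045,"rx": 0,"ry": 0.0,"rz": 0,"jaw": 0.6},
  {"tx": 0,"ty": -0.0024,"tz": 0.0045,"rx": 0,"ry": 0.0,"rz": 0,"jaw": 0.6},
])

```text
time: 6.35
position: [0.5445, 0.2626, 0.0276]
tool_rot: [0.004, 3.141, -0.0]
ft_force: [-3.1, -2.4, 6.5]
grip_width: 0.717
```

```bash
 python3 go.py .545,.2635,.0276,90
```

```text
t 6.35 pos [0.5445 0.2626 0.0276] yaw 89.85 zaxis [ 2.e-04 -2.e-04 -1.e+00] F [-3.1 -2.4  6.5] w 62.4 q7 1.14
.545,.2635,.0276,90 t [-0.0005  0.0009 -0.    ] r [-0.0002  0.0002 -0.0026]
```

Contact at 27.6 mm, the expected seating height. I'll release and rise.

Request:
carry_out([
  {"tx": 0,"ty": 0,"tz": 0,"rx": 0,"ry": 0,"rz": 0,"jaw": 1.0},
  {"tx": 0,"ty": 0,"tz": 0,"rx": 0,"ry": 0,"rz": 0,"jaw": 1.0},
  {"tx": 0,"ty": 0,"tz": 0,"rx": 0,"ry": 0,"rz": 0,"jaw": 1.0},
  {"tx": 0,"ty": 0,"tz": 0,"rx": 0,"ry": 0,"rz": 0,"jaw": 1.0},
  {"tx": 0,"ty": 0,"tz": -0.03,"rx": 0,"ry": 0,"rz": 0,"jaw": 1.0},
  {"tx": 0,"ty": 0,"tz": -0.09,"rx": 0,"ry": 0,"rz": 0,"jaw": 1.0},
  {"tx": 0,"ty": 0,"tz": -0.12,"rx": 0,"ry": 0,"rz": 0,"jaw": 1.0},
  {"tx": 0.06,"ty": -0.29,"tz": -0.12,"rx": 0,"ry": 0,"rz": 0,"jaw": 1.0},
  {"tx": 0.087,"ty": -0.292,"tz": -0.1,"rx": 0,"ry": 0,"rz": 0,"jaw": 1.0},
  {"tx": 0.087,"ty": -0.292,"tz": -0.08,"rx": 0,"ry": 0,"rz": 0,"jaw": 1.0},
  {"tx": 0.087,"ty": -0.292,"tz": -0.08,"rx": 0,"ry": 0,"rz": 0,"jaw": 1.0},
  {"tx": 0.087,"ty": -0.292,"tz": -0.08,"rx": 0,"ry": 0,"rz": 0,"jaw": 1.0},
])

```text
time: 7.85
position: [0.4558, -0.0307, 0.1065]
tool_rot: [0.004, 3.141, 0.001]
ft_force: [0.2, -0.3, 0.3]
grip_width: 0.997
```

Request:
carry_out([
  {"tx": 0,"ty": 0,"tz": 0,"rx": 0,"ry": 0,"rz": 0,"jaw": 1.0},
  {"tx": 0,"ty": 0,"tz": 0,"rx": 0,"ry": 0,"rz": 0,"jaw": 1.0},
])

```text
time: 8.1
position: [0.4571, -0.0281, 0.107]
tool_rot: [0.004, 3.141, 0.001]
ft_force: [-1.1, 0.6, 0.8]
grip_width: 1.0
```

```bash
python3 look.py f1 side 170 170 230 190 3; python3 go.py .4578,-.0292,.005,90
```

```text
t 8.15 pos [ 0.4573 -0.0275  0.1071] yaw 89.96 zaxis [ 1.1e-03  5.0e-04 -1.0e+00] F [0.7 0.5 0.2] w 86.9 q7 1.57
.4578,-.0292,.005,90 t [-0.0004 -0.0018  0.1021] r [ 0.0005  0.0011 -0.0007]
```

View pics/f1.png

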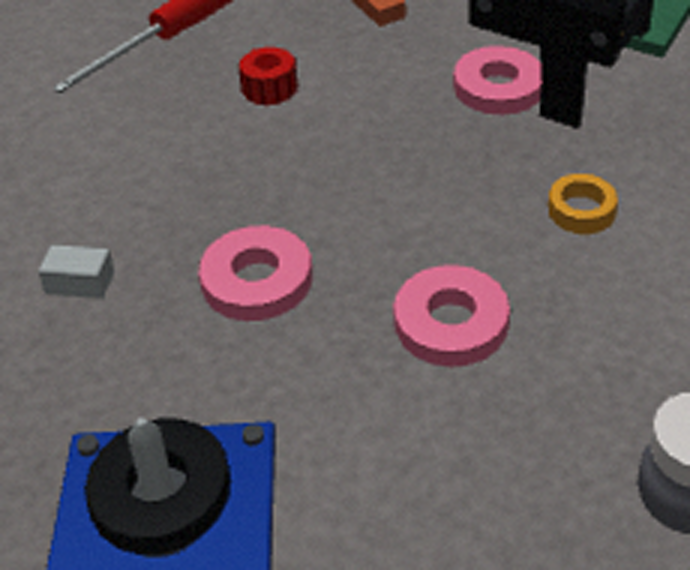

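Request:
carry_out([
  {"tx": 0,"ty": -0.0018,"tz": 0.05,"rx": 0,"ry": 0,"rz": 0,"jaw": 1.0},
  {"tx": 0,"ty": -0.0018,"tz": 0.085,"rx": 0,"ry": 0,"rz": 0,"jaw": 1.0},
  {"tx": 0,"ty": -0.0018,"tz": 0.1,"rx": 0,"ry": 0,"rz": 0,"jaw": 1.0},
  {"tx": 0,"ty": -0.0018,"tz": 0.102,"rx": 0,"ry": 0,"rz": 0,"jaw": 0.8},
  {"tx": 0,"ty": -0.0018,"tz": 0.102,"rx": 0,"ry": 0,"rz": 0,"jaw": 0.6},
  {"tx": 0,"ty": -0.0018,"tz": 0.102,"rx": 0,"ry": 0,"rz": 0,"jaw": 0.3},
  {"tx": 0,"ty": -0.0018,"tz": 0.102,"rx": 0,"ry": 0,"rz": 0,"jaw": 0.3},
  {"tx": 0,"ty": -0.0018,"tz": 0.102,"rx": 0,"ry": 0,"rz": 0,"jaw": 0.3},
  {"tx": 0,"ty": -0.0018,"tz": 0.102,"rx": 0,"ry": 0,"rz": 0,"jaw": 0.3},
  {"tx": 0,"ty": -0.0018,"tz": 0.102,"rx": 0,"ry": 0,"rz": 0,"jaw": 0.3},
], grip_force=20)

```text
time: 9.4
position: [0.4569, -0.0304, 0.005]
tool_rot: [0.004, 3.141, 0.001]
ft_force: [-1.2, 0.0, 3.3]
grip_width: 0.474
```

```bash
python3 look.py f2 side 300 170 120 100 6;python3 go.py .545,.2635,.14,90
```

```text
t 9.45 pos [ 0.4569 -0.0304  0.005 ] yaw 89.87 zaxis [ 4.e-04  3.e-04 -1.e+00] F [-1.1  0.4  4.3] w 40.9 q7 1.65
.545,.2635,.14,90 t [-0.0875  0.2941 -0.1348] r [ 0.0003  0.0004 -0.0022]
```

View pics/f2.png

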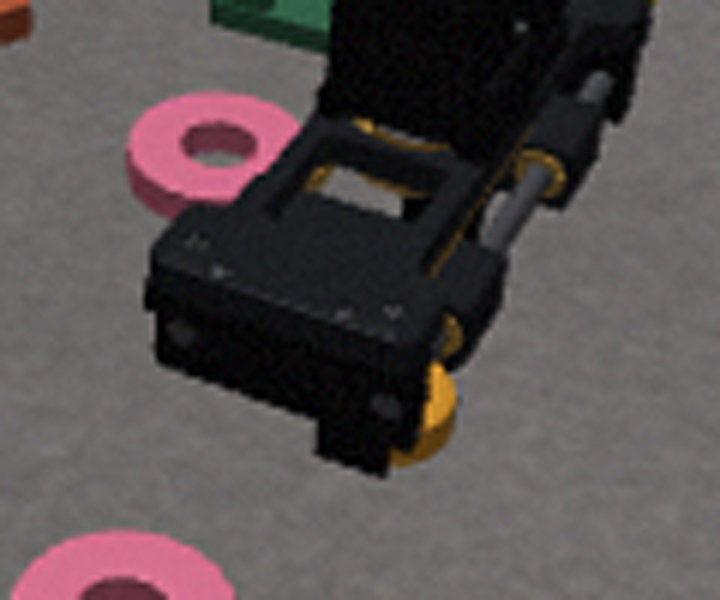

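Request:
carry_out([
  {"tx": 0,"ty": 0,"tz": -0.05,"rx": 0,"ry": 0,"rz": 0,"jaw": 0.3},
  {"tx": 0,"ty": 0,"tz": -0.1,"rx": 0,"ry": 0,"rz": 0,"jaw": 0.3},
  {"tx": 0,"ty": 0,"tz": -0.135,"rx": 0,"ry": 0,"rz": 0,"jaw": 0.3},
  {"tx": -0.0875,"ty": 0.294,"tz": -0.135,"rx": 0,"ry": 0,"rz": 0,"jaw": 0.3},
  {"tx": -0.0875,"ty": 0.294,"tz": -0.135,"rx": 0,"ry": 0,"rz": 0,"jaw": 0.3},
  {"tx": -0.0875,"ty": 0.294,"tz": -0.135,"rx": 0,"ry": 0,"rz": 0,"jaw": 0.3},
  {"tx": -0.0875,"ty": 0.294,"tz": -0.135,"rx": 0,"ry": 0,"rz": 0,"jaw": 0.3},
  {"tx": -0.0875,"ty": 0.294,"tz": -0.135,"rx": 0,"ry": 0,"rz": 0,"jaw": 0.3},
  {"tx": -0.0875,"ty": 0.294,"tz": -0.135,"rx": 0,"ry": 0,"rz": 0,"jaw": 0.3},
  {"tx": -0.0875,"ty": 0.294,"tz": -0.135,"rx": 0,"ry": 0,"rz": 0,"jaw": 0.3},
  {"tx": -0.0875,"ty": 0.294,"tz": -0.135,"rx": 0,"ry": 0,"rz": 0,"jaw": 0.3},
  {"tx": -0.0875,"ty": 0.294,"tz": -0.135,"rx": 0,"ry": 0,"rz": 0,"jaw": 0.3},
])

```text
time: 10.95
position: [0.5449, 0.2618, 0.1399]
tool_rot: [0.007, 3.141, -0.0]
ft_force: [-0.5, 0.4, -0.8]
grip_width: 0.472
```

```bash
python3 look.py g1 side 140 200 190 140 4;python3 go.py .545,.2635,.05,90; python3 - <<'E'
from h import *
z=.1400-.005
for X in([.545,.2635,z+.014],[.545,.2635,z]):
    p=[proj("side",[X[0]+r*np.cos(a),X[1]+r*np.sin(a),X[2]]) for r in(.013,.021) for a in np.linspace(0,6.28,60)]
    p=(np.array(p)-[140,200])*4;print(p[:60].min(0).round(),p[:60].max(0).round(),p[60:].min(0).round(),p[60:].max(0).round())
E
```

```text
t 11.0 pos [0.5449 0.2621 0.14  ] yaw 89.78 zaxis [ 4.e-04  2.e-04 -1.e+00] F [-0.3  0.2 -1.3] w 41.3 q7 1.12
.545,.2635,.05,90 t [-0.      0.0014  0.09  ] r [ 0.0002  0.0004 -0.0039]
[219. 256.] [310. 322.] [191. 237.] [337. 344.]
[228. 288.] [317. 354.] [200. 269.] [344. 376.]
```

View pics/g1.png

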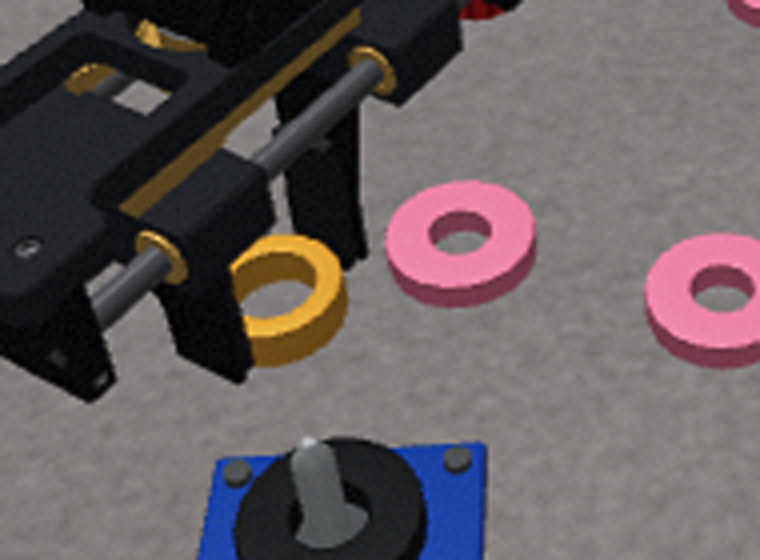

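Request:
carry_out([
  {"tx": 0.001,"ty": 0.001,"tz": 0.03,"rx": 0,"ry": 0,"rz": 0,"jaw": 0.3},
  {"tx": 0.001,"ty": 0.001,"tz": 0.06,"rx": 0,"ry": 0,"rz": 0,"jaw": 0.3},
  {"tx": 0.001,"ty": 0.001,"tz": 0.08,"rx": 0,"ry": 0,"rz": 0,"jaw": 0.3},
  {"tx": 0.001,"ty": 0.001,"tz": 0.092,"rx": 0,"ry": 0,"rz": 0,"jaw": 0.3},
  {"tx": 0.001,"ty": 0.001,"tz": 0.092,"rx": 0,"ry": 0,"rz": 0,"jaw": 0.3},
  {"tx": 0.001,"ty": 0.001,"tz": 0.092,"rx": 0,"ry": 0,"rz": 0,"jaw": 0.3},
  {"tx": 0.001,"ty": 0.001,"tz": 0.092,"rx": 0,"ry": 0,"rz": 0,"jaw": 0.3},
])

```text
time: 11.88
position: [0.5445, 0.2647, 0.0488]
tool_rot: [0.003, 3.14, 0.002]
ft_force: [0.3, -0.6, -0.4]
grip_width: 0.468
```

```bash
python3 look.py h1 side 140 240 190 140 4; python3 go.py .544,.2635,.043,90
```

```text
t 11.925 pos [0.5444 0.2646 0.0487] yaw 89.87 zaxis [ 1.5e-03  9.0e-04 -1.0e+00] F [-0.5 -0.2 -1.4] w 41.2 q7 1.13
.544,.2635,.043,90 t [ 0.0004 -0.0011  0.0057] r [ 0.0009  0.0015 -0.0022]
```

View pics/h1.png

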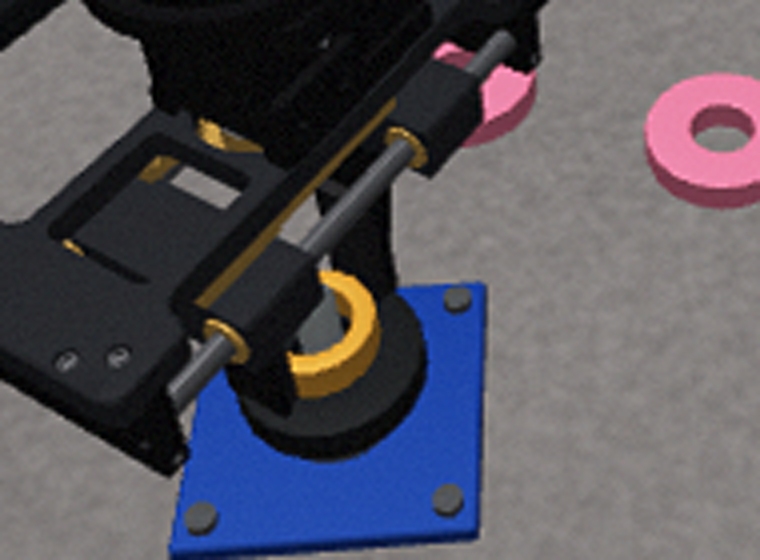

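Threaded on the pin and just above the flange. I'll lower the remaining 5–6 mm.

Request:
carry_out([
  {"tx": 0.0004,"ty": -0.001,"tz": 0.003,"rx": 0,"ry": 0,"rz": 0,"jaw": 0.3},
  {"tx": 0.0004,"ty": -0.001,"tz": 0.0055,"rx": 0,"ry": 0,"rz": 0,"jaw": 0.3},
  {"tx": 0.0004,"ty": -0.001,"tz": 0.0055,"rx": 0,"ry": 0,"rz": 0,"jaw": 0.3},
  {"tx": 0.0004,"ty": -0.001,"tz": 0.0055,"rx": 0,"ry": 0,"rz": 0,"jaw": 0.3},
])

```text
time: 12.42
position: [0.5434, 0.2632, 0.0431]
tool_rot: [0.004, 3.142, 0.0]
ft_force: [-1.7, -2.0, 5.1]
grip_width: 0.467
```

```bash
python3 go.py .544,.2635,.043,90
```

```text
t 12.425 pos [0.5434 0.2632 0.0431] yaw 89.86 zaxis [ 1.e-04  1.e-04 -1.e+00] F [-1.7 -2.   5.1] w 40.6 q7 1.13
.544,.2635,.043,90 t [-0.0006  0.0003  0.0001] r [ 0.0001  0.0001 -0.0024]
```

Request:
carry_out([
  {"tx": 0,"ty": 0,"tz": 0,"rx": 0,"ry": 0,"rz": 0,"jaw": 0.7},
  {"tx": 0,"ty": 0,"tz": 0,"rx": 0,"ry": 0,"rz": 0,"jaw": 0.7},
  {"tx": 0,"ty": 0,"tz": 0,"rx": 0,"ry": 0,"rz": 0,"jaw": 0.7},
  {"tx": 0,"ty": 0,"tz": -0.03,"rx": 0,"ry": 0,"rz": 0,"jaw": 0.7},
  {"tx": 0,"ty": 0,"tz": -0.09,"rx": 0,"ry": 0,"rz": 0,"jaw": 0.7},
  {"tx": 0,"ty": 0,"tz": -0.12,"rx": 0,"ry": 0,"rz": 0,"jaw": 0.7},
  {"tx": 0,"ty": 0,"tz": -0.12,"rx": 0,"ry": 0,"rz": 0,"jaw": 0.7},
  {"tx": 0,"ty": 0,"tz": -0.12,"rx": 0,"ry": 0,"rz": 0,"jaw": 0.7},
])

```text
time: 13.42
position: [0.5427, 0.2631, 0.1611]
tool_rot: [-0.003, -3.14, 0.001]
ft_force: [-0.6, -0.3, -1.0]
grip_width: 0.695
```

```bash
python3 look.py i1 side 170 270 130 120 5; python3 go.py .4463,-.2575,.13,1.8
```

```text
t 13.475 pos [0.5424 0.2629 0.1606] yaw 89.88 zaxis [-0.0023 -0.0013 -1.    ] F [-0.5 -0.1  0.3] w 60.8 q7 1.11
.4463,-.2575,.13,1.8 t [ 0.0949 -0.5205  0.0315] r [-2.8000e-03 -8.0000e-04  1.5372e+00]
```

View pics/i1.png

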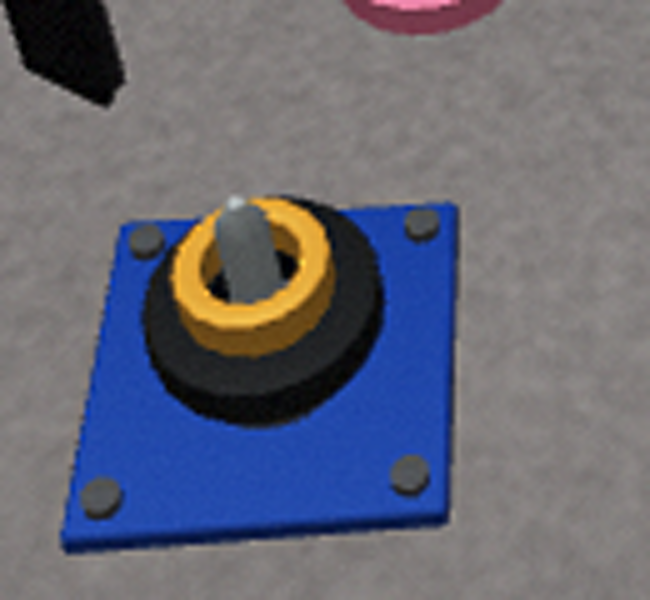

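The spacer lies flat and centred on the flange, with the pin through both. Next is the lid.

Request:
carry_out([
  {"tx": 0.095,"ty": -0.5205,"tz": 0.03,"rx": 0,"ry": 0,"rz": 1.537,"jaw": 0.42},
  {"tx": 0.095,"ty": -0.5205,"tz": 0.03,"rx": 0,"ry": 0,"rz": 1.537,"jaw": 0.42},
  {"tx": 0.095,"ty": -0.5205,"tz": 0.03,"rx": 0,"ry": 0,"rz": 1.537,"jaw": 0.42},
  {"tx": 0.095,"ty": -0.5205,"tz": 0.03,"rx": 0,"ry": 0,"rz": 1.537,"jaw": 0.42},
  {"tx": 0.095,"ty": -0.5205,"tz": 0.03,"rx": 0,"ry": 0,"rz": 1.537,"jaw": 0.42},
  {"tx": 0.095,"ty": -0.5205,"tz": 0.03,"rx": 0,"ry": 0,"rz": 1.537,"jaw": 0.42},
  {"tx": 0.095,"ty": -0.5205,"tz": 0.03,"rx": 0,"ry": 0,"rz": 1.537,"jaw": 0.42},
  {"tx": 0.095,"ty": -0.5205,"tz": 0.03,"rx": 0,"ry": 0,"rz": 1.537,"jaw": 0.42},
  {"tx": 0.095,"ty": -0.5205,"tz": 0.03,"rx": 0,"ry": 0,"rz": 1.537,"jaw": 0.42},
  {"tx": 0.095,"ty": -0.5205,"tz": 0.03,"rx": 0,"ry": 0,"rz": 1.537,"jaw": 0.42},
  {"tx": 0.095,"ty": -0.5205,"tz": 0.03,"rx": 0,"ry": 0,"rz": 1.537,"jaw": 0.42},
  {"tx": 0.095,"ty": -0.5205,"tz": 0.03,"rx": 0,"ry": 0,"rz": 1.537,"jaw": 0.42},
])

```text
time: 14.98
position: [0.4476, -0.2552, 0.1318]
tool_rot: [-2.182, -2.259, -0.0]
ft_force: [-0.3, -0.2, 0.3]
grip_width: 0.421
```

Request:
carry_out([
  {"tx": 0,"ty": 0,"tz": 0,"rx": 0,"ry": 0,"rz": 0,"jaw": 0.42},
  {"tx": 0,"ty": 0,"tz": 0,"rx": 0,"ry": 0,"rz": 0,"jaw": 0.42},
  {"tx": 0,"ty": 0,"tz": 0,"rx": 0,"ry": 0,"rz": 0,"jaw": 0.42},
  {"tx": 0,"ty": 0,"tz": 0,"rx": 0,"ry": 0,"rz": 0,"jaw": 0.42},
])

```text
time: 15.48
position: [0.4473, -0.257, 0.1323]
tool_rot: [2.186, 2.256, 0.0]
ft_force: [-0.8, 0.5, -0.1]
grip_width: 0.421
```

```bash
python3 look.py j1 side 320 90 150 120 5; python3 look.py j2 top 410 150 100 130 5; python3 go.py .4463,-.2575,.04,1.8
```

```text
t 15.575 pos [ 0.4472 -0.257   0.1322] yaw 1.81 zaxis [ 1.e-04  1.e-04 -1.e+00] F [ 0.1 -0.6  1.3] w 37.0 q7 0.58
.4463,-.2575,.04,1.8 t [-0.0004 -0.0009  0.0922] r [ 0.0001 -0.0001  0.0001]
```

View pics/j1.png

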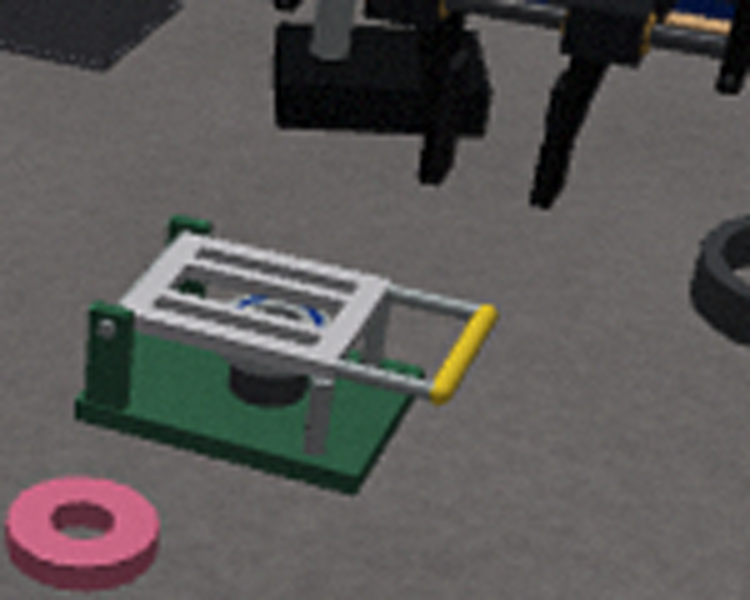

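View pics/j2.png

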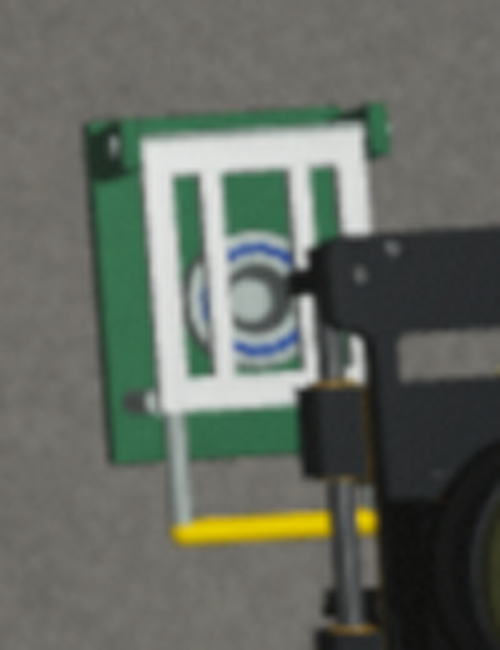

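Request:
carry_out([
  {"tx": 0,"ty": -0.001,"tz": 0.04,"rx": 0,"ry": 0,"rz": 0,"jaw": 0.42},
  {"tx": 0,"ty": -0.001,"tz": 0.07,"rx": 0,"ry": 0,"rz": 0,"jaw": 0.42},
  {"tx": 0,"ty": -0.001,"tz": 0.09,"rx": 0,"ry": 0,"rz": 0,"jaw": 0.42},
  {"tx": 0,"ty": -0.001,"tz": 0.096,"rx": 0,"ry": 0,"rz": 0,"jaw": 0.42},
  {"tx": 0,"ty": -0.001,"tz": 0.096,"rx": 0,"ry": 0,"rz": 0,"jaw": 0.42},
  {"tx": 0,"ty": -0.001,"tz": 0.096,"rx": 0,"ry": 0,"rz": 0,"jaw": 0.42},
])

```text
time: 16.32
position: [0.447, -0.2574, 0.0372]
tool_rot: [2.185, 2.255, 0.001]
ft_force: [-0.4, -0.6, -0.1]
grip_width: 0.42
```

```bash
python3 look.py k1 side 320 90 150 120 5; python3 go.py .4463,-.2575,.034,1.8
```

```text
t 16.375 pos [ 0.447  -0.2574  0.0371] yaw 1.81 zaxis [ 1.8e-03 -4.0e-04 -1.0e+00] F [-0.2 -1.  -0.1] w 36.7 q7 0.67
.4463,-.2575,.034,1.8 t [-0.0001 -0.0007  0.0031] r [0.0018 0.0005 0.0003]
```

View pics/k1.png

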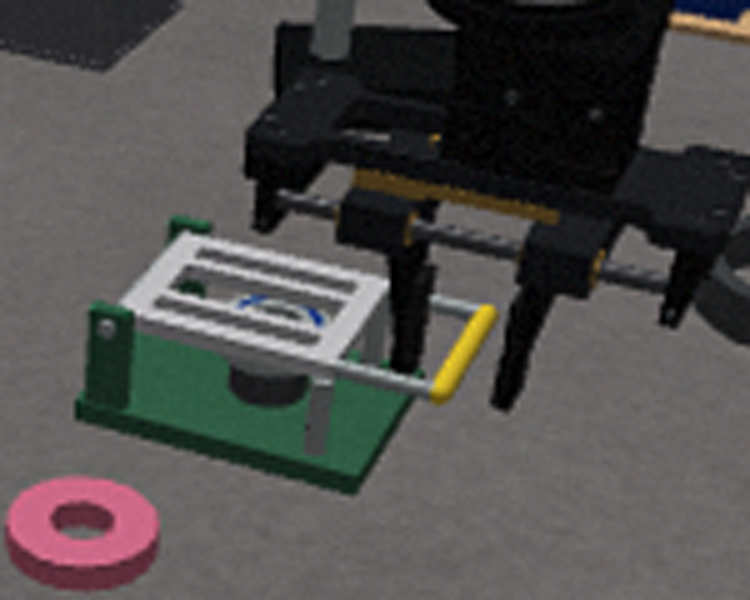

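Request:
carry_out([
  {"tx": 0,"ty": 0,"tz": 0,"rx": 0,"ry": 0,"rz": 0,"jaw": 0.05},
  {"tx": 0,"ty": 0,"tz": 0,"rx": 0,"ry": 0,"rz": 0,"jaw": 0.05},
  {"tx": 0,"ty": 0,"tz": 0,"rx": 0,"ry": 0,"rz": 0,"jaw": 0.05},
  {"tx": 0,"ty": 0,"tz": 0,"rx": 0,"ry": 0,"rz": 0,"jaw": 0.05},
  {"tx": 0,"ty": 0,"tz": 0,"rx": 0,"ry": 0,"rz": 0,"jaw": 0.05},
  {"tx": 0,"ty": 0,"tz": 0,"rx": 0,"ry": 0,"rz": 0,"jaw": 0.05},
], grip_force=15)

```text
time: 17.12
position: [0.4458, -0.257, 0.0362]
tool_rot: [-2.186, -2.256, 0.0]
ft_force: [-3.4, 0.5, 2.8]
grip_width: 0.111
```

```bash
python3 go.py
```

```text
t 17.125 pos [ 0.4458 -0.257   0.0362] yaw 1.8 zaxis [-7.e-04  3.e-04 -1.e+00] F [-3.4  0.5  2.8] w 9.7 q7 0.67
```

The jaws are on the bar at 9.7 mm (the bar is 10 mm). I'll swing along the arc.

Request:
carry_out([
  {"tx": 0,"ty": 0.0016,"tz": -0.0217,"rx": 0,"ry": 0,"rz": 0,"jaw": 0.05},
  {"tx": 0,"ty": 0.0065,"tz": -0.0428,"rx": 0,"ry": 0,"rz": 0,"jaw": 0.05},
  {"tx": 0,"ty": 0.0144,"tz": -0.0631,"rx": 0,"ry": 0,"rz": 0,"jaw": 0.05},
  {"tx": 0,"ty": 0.0253,"tz": -0.0819,"rx": 0,"ry": 0,"rz": 0,"jaw": 0.05},
  {"tx": 0,"ty": 0.0253,"tz": -0.0819,"rx": 0,"ry": 0,"rz": 0,"jaw": 0.05},
  {"tx": 0,"ty": 0.0253,"tz": -0.0819,"rx": 0,"ry": 0,"rz": 0,"jaw": 0.05},
])

```text
time: 17.88
position: [0.4691, -0.2563, 0.1177]
tool_rot: [-2.184, -2.252, 0.004]
ft_force: [-7.5, 0.7, 2.5]
grip_width: 0.107
```

```bash
python3 go.py; python3 look.py l1 side 320 70 150 120 5
```

```text
t 17.875 pos [ 0.4691 -0.2563  0.1177] yaw 1.77 zaxis [-0.0046  0.0012 -1.    ] F [-7.5  0.7  2.5] w 9.3 q7 0.59
```

View pics/l1.png

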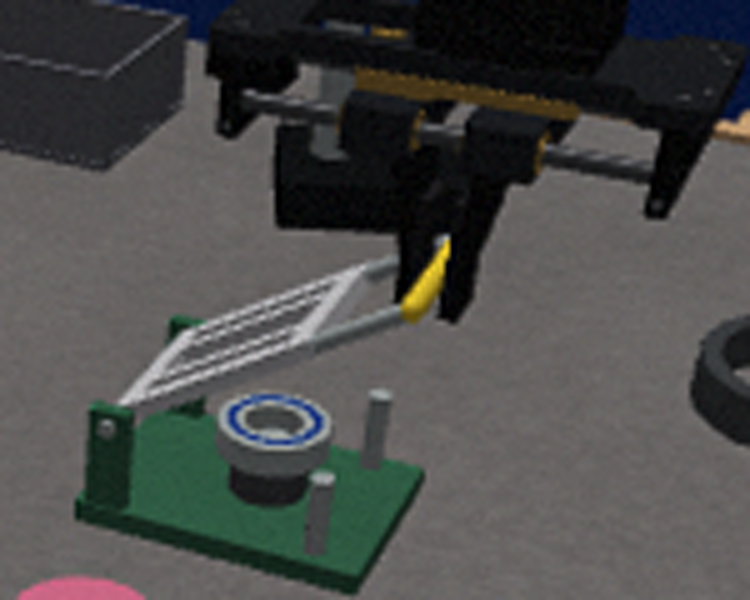

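Request:
carry_out([
  {"tx": 0,"ty": 0.0136,"tz": -0.0169,"rx": 0,"ry": 0,"rz": 0,"jaw": 0.05},
  {"tx": 0,"ty": 0.0296,"tz": -0.0317,"rx": 0,"ry": 0,"rz": 0,"jaw": 0.05},
  {"tx": 0,"ty": 0.0476,"tz": -0.0439,"rx": 0,"ry": 0,"rz": 0,"jaw": 0.05},
  {"tx": 0,"ty": 0.0672,"tz": -0.0532,"rx": 0,"ry": 0,"rz": 0,"jaw": 0.05},
  {"tx": 0,"ty": 0.0879,"tz": -0.0596,"rx": 0,"ry": 0,"rz": 0,"jaw": 0.05},
  {"tx": 0,"ty": 0.1094,"tz": -0.0627,"rx": 0,"ry": 0,"rz": 0,"jaw": 0.05},
  {"tx": 0,"ty": 0.1312,"tz": -0.0626,"rx": 0,"ry": 0,"rz": 0,"jaw": 0.05},
  {"tx": 0,"ty": 0.1455,"tz": -0.0608,"rx": 0,"ry": 0,"rz": 0,"jaw": 0.05},
  {"tx": 0,"ty": 0.1455,"tz": -0.0608,"rx": 0,"ry": 0,"rz": 0,"jaw": 0.05},
  {"tx": 0,"ty": 0.1455,"tz": -0.0608,"rx": 0,"ry": 0,"rz": 0,"jaw": 0.05},
])

```text
time: 19.18
position: [0.6165, -0.2518, 0.1788]
tool_rot: [-2.187, -2.256, -0.0]
ft_force: [-0.7, -0.9, 0.2]
grip_width: 0.105
```

```bash
python3 go.py; python3 look.py l2 side 300 40 150 130 5
```

```text
t 19.175 pos [ 0.6165 -0.2518  0.1788] yaw 1.78 zaxis [ 0.e+00  3.e-04 -1.e+00] F [-0.7 -0.9  0.2] w 9.2 q7 0.57
```

View pics/l2.png

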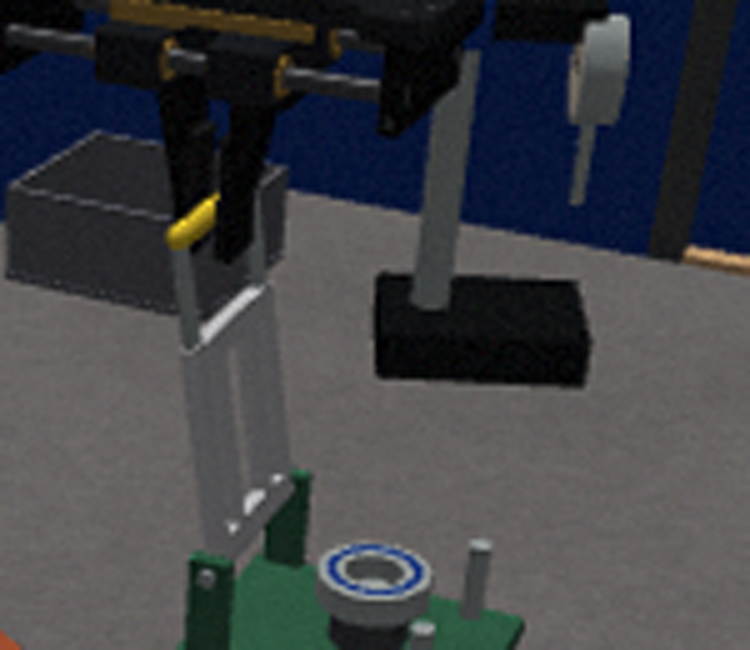

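Request:
carry_out([
  {"tx": 0,"ty": 0.007,"tz": 0.0015,"rx": 0,"ry": 0,"rz": 0,"jaw": 0.05},
  {"tx": 0,"ty": 0.0125,"tz": 0.003,"rx": 0,"ry": 0,"rz": 0,"jaw": 0.05},
  {"tx": 0,"ty": 0.0125,"tz": 0.003,"rx": 0,"ry": 0,"rz": 0,"jaw": 0.42},
  {"tx": 0,"ty": 0.0125,"tz": 0.003,"rx": 0,"ry": 0,"rz": 0,"jaw": 0.42},
  {"tx": 0,"ty": 0.0125,"tz": 0.003,"rx": 0,"ry": 0,"rz": 0,"jaw": 0.42},
  {"tx": 0,"ty": 0.0125,"tz": 0.003,"rx": 0,"ry": 0,"rz": 0,"jaw": 0.42},
  {"tx": 0,"ty": 0.0125,"tz": -0.02,"rx": 0,"ry": 0,"rz": 0,"jaw": 0.42},
  {"tx": 0,"ty": 0.0125,"tz": -0.05,"rx": 0,"ry": 0,"rz": 0,"jaw": 0.42},
  {"tx": 0,"ty": 0.0125,"tz": -0.05,"rx": 0,"ry": 0,"rz": 0,"jaw": 0.42},
])

```text
time: 20.35
position: [0.6306, -0.2522, 0.2318]
tool_rot: [2.183, 2.253, 0.004]
ft_force: [-0.5, -0.3, 0.5]
grip_width: 0.419
```

```bash
python3 go.py .531,-.255,.21,90; python3 look.py l3 side 300 30 150 150 4
```

```text
t 20.35 pos [ 0.6306 -0.2522  0.2318] yaw 1.8 zaxis [ 0.0049 -0.0016 -1.    ] F [-0.5 -0.3  0.5] w 36.5 q7 0.55
.531,-.255,.21,90 t [ 0.0003 -0.0998  0.0214] r [ 0.0026  0.0051 -1.5394]
```

View pics/l3.png

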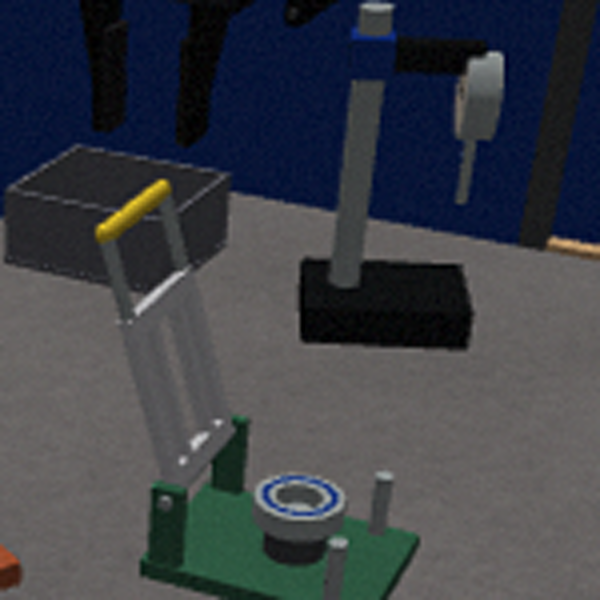

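Request:
carry_out([
  {"tx": 0,"ty": -0.1,"tz": 0,"rx": 0,"ry": 0,"rz": -1.571,"jaw": 1.0},
  {"tx": 0,"ty": -0.1,"tz": 0,"rx": 0,"ry": 0,"rz": -1.571,"jaw": 1.0},
  {"tx": 0,"ty": -0.1,"tz": 0,"rx": 0,"ry": 0,"rz": -1.571,"jaw": 1.0},
  {"tx": 0,"ty": -0.1,"tz": 0,"rx": 0,"ry": 0,"rz": -1.571,"jaw": 1.0},
  {"tx": 0,"ty": -0.1,"tz": 0,"rx": 0,"ry": 0,"rz": -1.571,"jaw": 1.0},
  {"tx": 0,"ty": -0.1,"tz": 0,"rx": 0,"ry": 0,"rz": -1.571,"jaw": 1.0},
  {"tx": 0,"ty": -0.1,"tz": 0,"rx": 0,"ry": 0,"rz": -1.571,"jaw": 1.0},
  {"tx": 0,"ty": -0.1,"tz": 0,"rx": 0,"ry": 0,"rz": -1.571,"jaw": 1.0},
  {"tx": 0,"ty": -0.1,"tz": 0.03,"rx": 0,"ry": 0,"rz": -1.571,"jaw": 1.0},
  {"tx": 0,"ty": -0.1,"tz": 0.08,"rx": 0,"ry": 0,"rz": -1.571,"jaw": 1.0},
  {"tx": 0,"ty": -0.1,"tz": 0.11,"rx": 0,"ry": 0,"rz": -1.571,"jaw": 1.0},
  {"tx": 0,"ty": -0.1,"tz": 0.11,"rx": 0,"ry": 0,"rz": -1.571,"jaw": 1.0},
])

```text
time: 21.9
position: [0.5268, -0.2531, 0.1153]
tool_rot: [0.05, -3.134, -0.004]
ft_force: [0.7, 0.1, 0.4]
grip_width: 0.998
```

```bash
python3 go.py .5313,-.255,.024,91.8; python3 look.py m1 side 310 60 130 130 5; python3 - <<'E'
from h import *
z=.047
for X in([.5313,-.255,z],):
  for n,o in(("side",(310,60)),):
    p=[proj(n,[X[0]+r*np.cos(a),X[1]+r*np.sin(a),X[2]]) for r in(.013,.026) for a in np.linspace(0,6.28,60)]
    p=(np.array(p)-o)*5;print(n,p[:60].min(0).round(),p[:60].max(0).round(),p[60:].min(0).round(),p[60:].max(0).round())
E
```

```text
t 21.9 pos [ 0.5268 -0.2531  0.1153] yaw 91.82 zaxis [-0.0069  0.0023 -1.    ] F [0.7 0.1 0.4] w 86.8 q7 2.12
.5313,-.255,.024,91.8 t [-0.0051 -0.0023  0.0913] r [ 0.0025 -0.0068  0.0004]
side [290. 455.] [348. 484.] [260. 440.] [378. 500.]
```

View pics/m1.png

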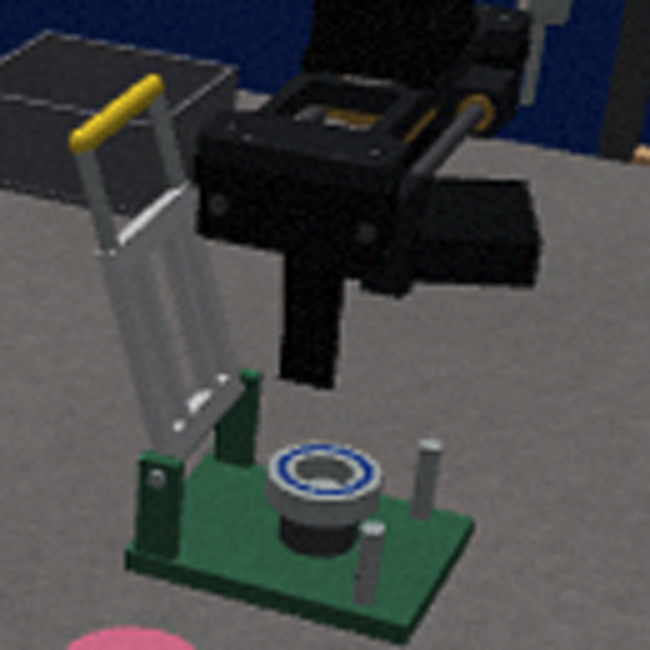

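Request:
carry_out([
  {"tx": -0.004,"ty": -0.002,"tz": 0,"rx": 0,"ry": 0,"rz": 0,"jaw": 1.0},
  {"tx": -0.004,"ty": -0.002,"tz": 0.03,"rx": 0,"ry": 0,"rz": 0,"jaw": 1.0},
  {"tx": -0.004,"ty": -0.002,"tz": 0.06,"rx": 0,"ry": 0,"rz": 0,"jaw": 1.0},
  {"tx": -0.004,"ty": -0.002,"tz": 0.08,"rx": 0,"ry": 0,"rz": 0,"jaw": 1.0},
  {"tx": -0.004,"ty": -0.002,"tz": 0.09,"rx": 0,"ry": 0,"rz": 0,"jaw": 1.0},
  {"tx": -0.004,"ty": -0.002,"tz": 0.09,"rx": 0,"ry": 0,"rz": 0,"jaw": 1.0},
  {"tx": -0.004,"ty": -0.002,"tz": 0.09,"rx": 0,"ry": 0,"rz": 0,"jaw": 1.0},
])

```text
time: 22.82
position: [0.5344, -0.2567, 0.03]
tool_rot: [-0.05, 3.139, -0.001]
ft_force: [0.3, 0.5, 0.0]
grip_width: 1.0
```

```bash
python3 go.py .5313,-.255,.024,91.8; python3 look.py m2 side 310 60 130 130 5
```

```text
t 22.825 pos [ 0.5344 -0.2567  0.03  ] yaw 91.82 zaxis [ 1.9e-03 -6.0e-04 -1.0e+00] F [0.3 0.5 0. ] w 87.0 q7 2.17
.5313,-.255,.024,91.8 t [0.0031 0.0018 0.006 ] r [-0.0007  0.0019  0.0004]
```

View pics/m2.png

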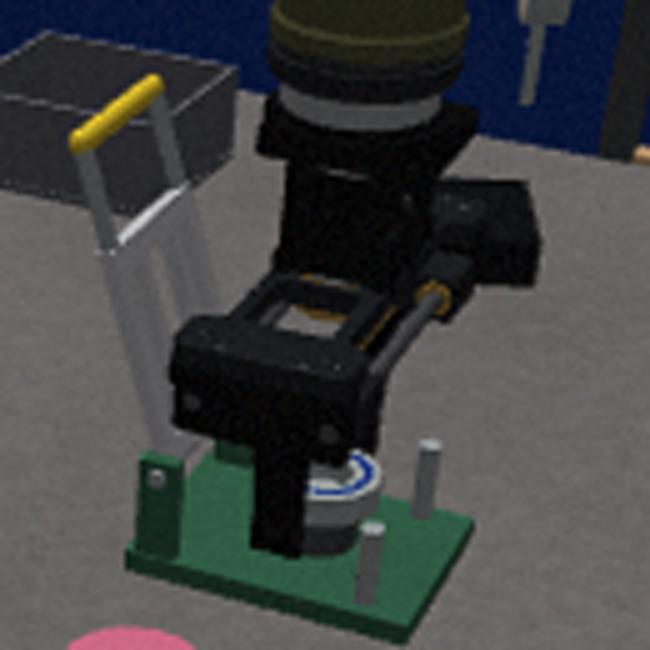

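Request:
carry_out([
  {"tx": 0.003,"ty": 0.0018,"tz": 0.005,"rx": 0,"ry": 0,"rz": 0,"jaw": 1.0},
  {"tx": 0.003,"ty": 0.0018,"tz": 0.005,"rx": 0,"ry": 0,"rz": 0,"jaw": 0.75},
  {"tx": 0.003,"ty": 0.0018,"tz": 0.005,"rx": 0,"ry": 0,"rz": 0,"jaw": 0.65},
  {"tx": 0.003,"ty": 0.0018,"tz": 0.005,"rx": 0,"ry": 0,"rz": 0,"jaw": 0.4},
  {"tx": 0.003,"ty": 0.0018,"tz": 0.005,"rx": 0,"ry": 0,"rz": 0,"jaw": 0.4},
  {"tx": 0.003,"ty": 0.0018,"tz": 0.005,"rx": 0,"ry": 0,"rz": 0,"jaw": 0.4},
  {"tx": 0.003,"ty": 0.0018,"tz": 0.005,"rx": 0,"ry": 0,"rz": 0,"jaw": 0.4},
  {"tx": 0.003,"ty": 0.0018,"tz": 0.005,"rx": 0,"ry": 0,"rz": 0,"jaw": 0.4},
], grip_force=25)

```text
time: 23.88
position: [0.5305, -0.2547, 0.0239]
tool_rot: [-0.05, 3.141, -0.0]
ft_force: [0.4, -0.6, 0.6]
grip_width: 0.585
```

```bash
python3 go.py .5313,-.255,.15,91.8
```

```text
t 23.875 pos [ 0.5305 -0.2547  0.0239] yaw 91.82 zaxis [ 2.e-04 -1.e-04 -1.e+00] F [ 0.4 -0.6  0.6] w 50.9 q7 2.17
.5313,-.255,.15,91.8 t [-0.0008 -0.0004 -0.1261] r [-0.0001  0.0002  0.0004]
```

Request:
carry_out([
  {"tx": 0,"ty": 0,"tz": -0.02,"rx": 0,"ry": 0,"rz": 0,"jaw": 0.4},
  {"tx": 0,"ty": 0,"tz": -0.05,"rx": 0,"ry": 0,"rz": 0,"jaw": 0.4},
  {"tx": 0,"ty": 0,"tz": -0.09,"rx": 0,"ry": 0,"rz": 0,"jaw": 0.4},
  {"tx": 0,"ty": 0,"tz": -0.12,"rx": 0,"ry": 0,"rz": 0,"jaw": 0.4},
  {"tx": 0,"ty": 0,"tz": -0.12,"rx": 0,"ry": 0,"rz": 0,"jaw": 0.4},
])

```text
time: 24.5
position: [0.5323, -0.2556, 0.1477]
tool_rot: [-0.05, 3.135, -0.003]
ft_force: [-1.1, -1.0, -1.4]
grip_width: 0.591
```

```bash
python3 go.py .545,.2635,.135,91.8;  python3 look.py m3 side 310 60 130 130 5
```

```text
t 24.5 pos [ 0.5323 -0.2556  0.1477] yaw 91.81 zaxis [ 0.0063 -0.0017 -1.    ] F [-1.1 -1.  -1.4] w 51.4 q7 2.11
.545,.2635,.135,91.8 t [-0.029   0.5185  0.0119] r [-0.0019  0.0063  0.0002]
```

View pics/m3.png

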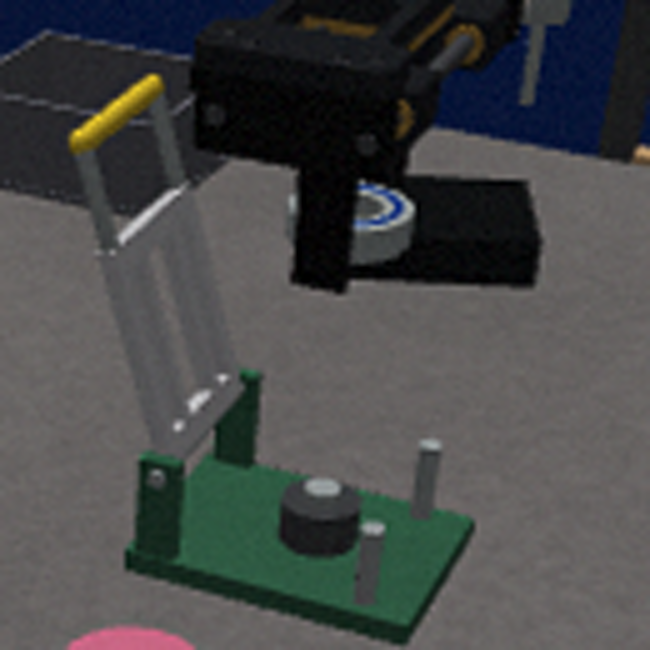

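The bearing is out and the lid stays open. Now to the arbor.

Request:
carry_out([
  {"tx": -0.029,"ty": 0.5185,"tz": 0.008,"rx": 0,"ry": 0,"rz": 0,"jaw": 0.4},
  {"tx": -0.029,"ty": 0.5185,"tz": 0.008,"rx": 0,"ry": 0,"rz": 0,"jaw": 0.4},
  {"tx": -0.029,"ty": 0.5185,"tz": 0.008,"rx": 0,"ry": 0,"rz": 0,"jaw": 0.4},
  {"tx": -0.029,"ty": 0.5185,"tz": 0.008,"rx": 0,"ry": 0,"rz": 0,"jaw": 0.4},
  {"tx": -0.029,"ty": 0.5185,"tz": 0.008,"rx": 0,"ry": 0,"rz": 0,"jaw": 0.4},
  {"tx": -0.029,"ty": 0.5185,"tz": 0.008,"rx": 0,"ry": 0,"rz": 0,"jaw": 0.4},
  {"tx": -0.029,"ty": 0.5185,"tz": 0.008,"rx": 0,"ry": 0,"rz": 0,"jaw": 0.4},
  {"tx": -0.029,"ty": 0.5185,"tz": 0.008,"rx": 0,"ry": 0,"rz": 0,"jaw": 0.4},
  {"tx": -0.029,"ty": 0.5185,"tz": 0.008,"rx": 0,"ry": 0,"rz": 0,"jaw": 0.4},
  {"tx": -0.029,"ty": 0.5185,"tz": 0.008,"rx": 0,"ry": 0,"rz": 0,"jaw": 0.4},
  {"tx": -0.029,"ty": 0.5185,"tz": 0.008,"rx": 0,"ry": 0,"rz": 0,"jaw": 0.4},
  {"tx": -0.029,"ty": 0.5185,"tz": 0.008,"rx": 0,"ry": 0,"rz": 0,"jaw": 0.4},
])

```text
time: 26.05
position: [0.5435, 0.2619, 0.1359]
tool_rot: [0.044, -3.141, 0.001]
ft_force: [-0.6, -0.6, -1.2]
grip_width: 0.594
```

Request:
carry_out([
  {"tx": 0,"ty": 0,"tz": 0,"rx": 0,"ry": 0,"rz": 0,"jaw": 0.4},
  {"tx": 0,"ty": 0,"tz": 0,"rx": 0,"ry": 0,"rz": 0,"jaw": 0.4},
  {"tx": 0,"ty": 0,"tz": 0,"rx": 0,"ry": 0,"rz": 0,"jaw": 0.4},
])

```text
time: 26.42
position: [0.543, 0.2644, 0.136]
tool_rot: [-0.049, 3.141, 0.0]
ft_force: [-0.1, 0.5, -1.0]
grip_width: 0.588
```

```bash
python3 go.py .544,.2635,.075,91.8; python3 look.py n1 side 140 200 190 140 4; python3 - <<'E'
from h import *
from bench import ctrl
c=ctrl.get_state()["position"]
X=[c[0],c[1],c[2]+.008+.015]
p=[proj("side",[X[0]+r*np.cos(a),X[1]+r*np.sin(a),X[2]]) for r in(.013,.026) for a in np.linspace(0,6.28,60)]
p=(np.array(p)-[140,200])*4;print(p[:60].min(0).round(),p[:60].max(0).round(),p[60:].min(0).round(),p[60:].max(0).round())
E
```

```text
t 26.425 pos [0.543  0.2644 0.136 ] yaw 91.81 zaxis [ 2.e-04  1.e-04 -1.e+00] F [-0.1  0.5 -1. ] w 51.1 q7 1.14
.544,.2635,.075,91.8 t [-0.0009 -0.0009  0.061 ] r [0.0001 0.0002 0.0001]
[215. 237.] [308. 303.] [169. 206.] [353. 339.]
```

View pics/n1.png

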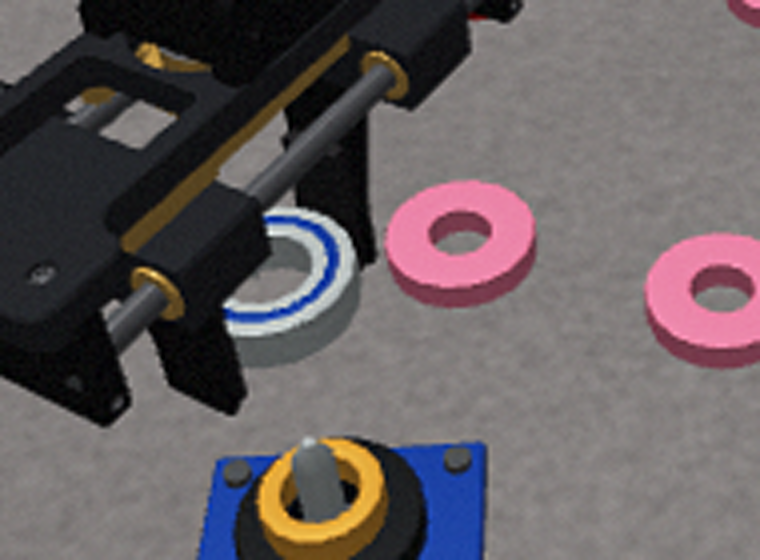

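Request:
carry_out([
  {"tx": 0,"ty": -0.002,"tz": 0.025,"rx": 0,"ry": 0,"rz": 0,"jaw": 0.4},
  {"tx": 0,"ty": -0.003,"tz": 0.045,"rx": 0,"ry": 0,"rz": 0,"jaw": 0.4},
  {"tx": 0,"ty": -0.003,"tz": 0.065,"rx": 0,"ry": 0,"rz": 0,"jaw": 0.4},
  {"tx": 0,"ty": -0.003,"tz": 0.083,"rx": 0,"ry": 0,"rz": 0,"jaw": 0.4},
  {"tx": 0,"ty": -0.003,"tz": 0.083,"rx": 0,"ry": 0,"rz": 0,"jaw": 0.4},
  {"tx": 0,"ty": -0.003,"tz": 0.083,"rx": 0,"ry": 0,"rz": 0,"jaw": 0.4},
  {"tx": 0,"ty": -0.003,"tz": 0.083,"rx": 0,"ry": 0,"rz": 0,"jaw": 0.4},
])

```text
time: 27.35
position: [0.5438, 0.262, 0.0539]
tool_rot: [-0.05, 3.139, 0.001]
ft_force: [-0.3, 0.1, -0.6]
grip_width: 0.588
```

```bash
python3 go.py .544,.2635,.044,91.8; python3 look.py n2 side 140 230 190 140 4
```

```text
t 27.35 pos [0.5438 0.262  0.0539] yaw 91.82 zaxis [ 0.0017  0.001  -1.    ] F [-0.3  0.1 -0.6] w 51.1 q7 1.16
.544,.2635,.044,91.8 t [-0.0002  0.0015  0.01  ] r [0.0009 0.0017 0.0004]
```

View pics/n2.png

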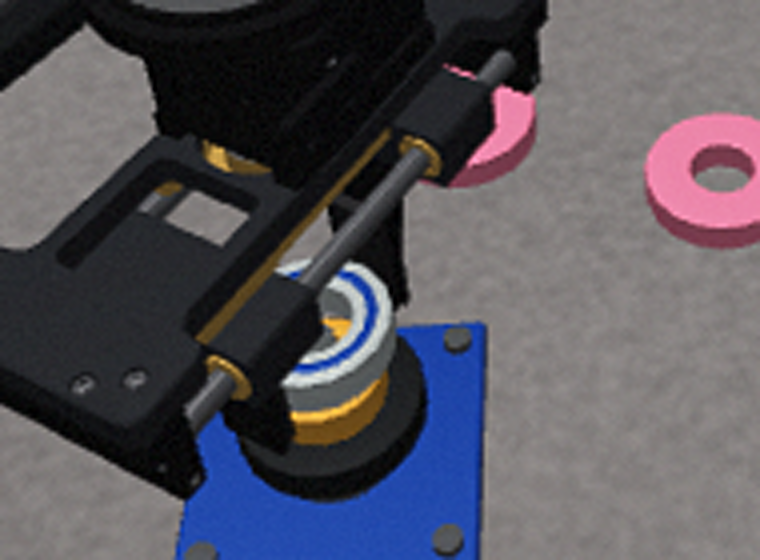

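Request:
carry_out([
  {"tx": 0,"ty": 0.001,"tz": 0.003,"rx": 0,"ry": 0,"rz": 0,"jaw": 0.4},
  {"tx": 0,"ty": 0.001,"tz": 0.006,"rx": 0,"ry": 0,"rz": 0,"jaw": 0.4},
  {"tx": 0,"ty": 0.001,"tz": 0.0085,"rx": 0,"ry": 0,"rz": 0,"jaw": 0.4},
  {"tx": 0,"ty": 0.001,"tz": 0.009,"rx": 0,"ry": 0,"rz": 0,"jaw": 0.4},
  {"tx": 0,"ty": 0.001,"tz": 0.009,"rx": 0,"ry": 0,"rz": 0,"jaw": 0.4},
  {"tx": 0,"ty": 0.001,"tz": 0.009,"rx": 0,"ry": 0,"rz": 0,"jaw": 0.4},
])

```text
time: 28.15
position: [0.543, 0.2626, 0.044]
tool_rot: [0.05, -3.141, 0.0]
ft_force: [-1.4, -0.1, 1.0]
grip_width: 0.594
```

```bash
python3 go.py .544,.2635,.044,91.8; python3 look.py n3 side 140 230 190 140 4
```

```text
t 28.15 pos [0.543  0.2626 0.044 ] yaw 91.83 zaxis [-1.e-04 -0.e+00 -1.e+00] F [-1.4 -0.1  1. ] w 51.6 q7 1.16
.544,.2635,.044,91.8 t [-0.0011  0.0009 -0.    ] r [-0.     -0.0001  0.0004]
```

View pics/n3.png

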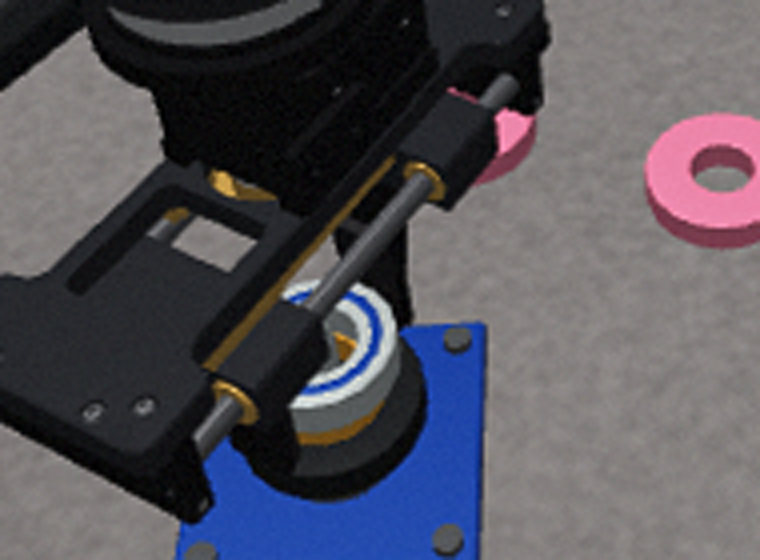

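Request:
carry_out([
  {"tx": 0,"ty": 0,"tz": 0.001,"rx": 0,"ry": 0,"rz": 0,"jaw": 0.4},
  {"tx": 0,"ty": 0,"tz": 0.001,"rx": 0,"ry": 0,"rz": 0,"jaw": 0.4},
  {"tx": 0,"ty": 0,"tz": 0.001,"rx": 0,"ry": 0,"rz": 0,"jaw": 0.4},
])

```text
time: 28.58
position: [0.543, 0.2626, 0.0439]
tool_rot: [0.05, -3.141, -0.0]
ft_force: [-4.2, -1.3, 6.5]
grip_width: 0.586
```

Force rose to 6.5 N without any further descent, so the bearing is seated. I'll release and rise.

Request:
carry_out([
  {"tx": 0,"ty": 0,"tz": 0,"rx": 0,"ry": 0,"rz": 0,"jaw": 0.85},
  {"tx": 0,"ty": 0,"tz": 0,"rx": 0,"ry": 0,"rz": 0,"jaw": 0.85},
  {"tx": 0,"ty": 0,"tz": 0,"rx": 0,"ry": 0,"rz": 0,"jaw": 0.85},
  {"tx": 0,"ty": 0,"tz": 0,"rx": 0,"ry": 0,"rz": 0,"jaw": 0.85},
  {"tx": 0,"ty": 0,"tz": -0.03,"rx": 0,"ry": 0,"rz": 0,"jaw": 0.85},
  {"tx": 0,"ty": 0,"tz": -0.09,"rx": 0,"ry": 0,"rz": 0,"jaw": 0.85},
  {"tx": 0,"ty": 0,"tz": -0.11,"rx": 0,"ry": 0,"rz": 0,"jaw": 0.85},
  {"tx": 0,"ty": 0,"tz": -0.11,"rx": 0,"ry": 0,"rz": 0,"jaw": 0.85},
])

```text
time: 29.58
position: [0.5443, 0.2632, 0.1549]
tool_rot: [-0.05, 3.137, 0.003]
ft_force: [0.1, -0.2, -1.4]
grip_width: 0.852
```

```bash
python3 go.py .6975,-.04,.1,91.8; python3 look.py o1 side 170 270 130 120 5
```

```text
t 29.575 pos [0.5443 0.2632 0.1549] yaw 91.82 zaxis [ 0.0038  0.0022 -1.    ] F [ 0.1 -0.2 -1.4] w 74.1 q7 1.14
.6975,-.04,.1,91.8 t [-0.1433 -0.308   0.0548] r [0.0021 0.0038 0.0003]
```

View pics/o1.png

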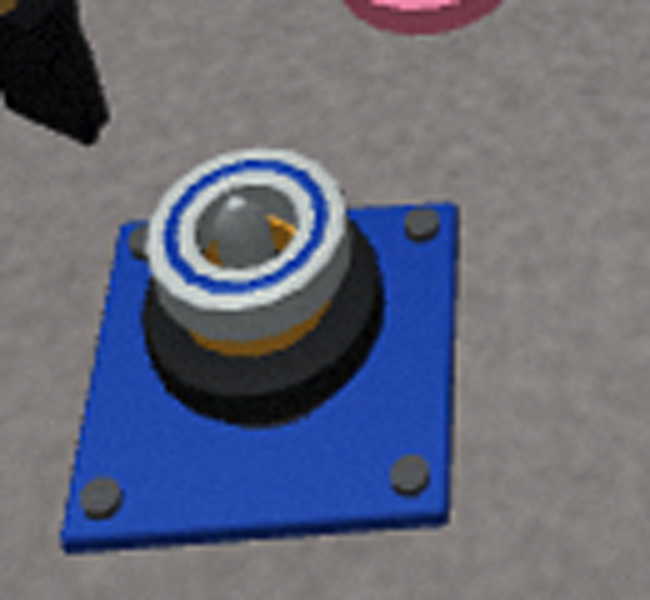

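The three parts are stacked flat with the pin tip inside the bearing bore. Now the cap.

Request:
carry_out([
  {"tx": -0.143,"ty": -0.308,"tz": 0.01,"rx": 0,"ry": 0,"rz": 0,"jaw": 0.85},
  {"tx": -0.143,"ty": -0.308,"tz": 0.01,"rx": 0,"ry": 0,"rz": 0,"jaw": 0.85},
  {"tx": -0.143,"ty": -0.308,"tz": 0.01,"rx": 0,"ry": 0,"rz": 0,"jaw": 0.85},
  {"tx": -0.143,"ty": -0.308,"tz": 0.01,"rx": 0,"ry": 0,"rz": 0,"jaw": 0.85},
  {"tx": -0.143,"ty": -0.308,"tz": 0.01,"rx": 0,"ry": 0,"rz": 0,"jaw": 0.85},
  {"tx": -0.143,"ty": -0.308,"tz": 0.05,"rx": 0,"ry": 0,"rz": 0,"jaw": 0.85},
  {"tx": -0.143,"ty": -0.308,"tz": 0.08,"rx": 0,"ry": 0,"rz": 0,"jaw": 0.85},
  {"tx": -0.143,"ty": -0.308,"tz": 0.08,"rx": 0,"ry": 0,"rz": 0,"jaw": 0.85},
  {"tx": -0.143,"ty": -0.308,"tz": 0.08,"rx": 0,"ry": 0,"rz": 0,"jaw": 0.85},
  {"tx": -0.143,"ty": -0.308,"tz": 0.08,"rx": 0,"ry": 0,"rz": 0,"jaw": 0.85},
])

```text
time: 30.88
position: [0.6968, -0.04, 0.0746]
tool_rot: [-0.052, 3.138, 0.0]
ft_force: [0.4, 0.4, -0.4]
grip_width: 0.856
```

```bash
python3 go.py .6975,-.04,.006,91.8; python3 look.py o2 side 210 120 130 120 5
```

```text
t 30.875 pos [ 0.6968 -0.04    0.0746] yaw 91.88 zaxis [ 2.7e-03  2.0e-04 -1.0e+00] F [ 0.4  0.4 -0.4] w 74.4 q7 1.74
.6975,-.04,.006,91.8 t [-0.0006  0.      0.0686] r [0.0001 0.0027 0.0015]
```

View pics/o2.png

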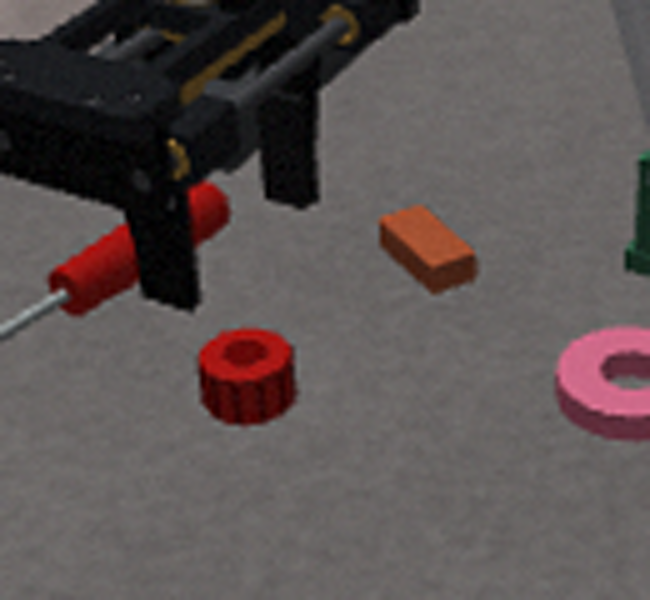

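Request:
carry_out([
  {"tx": 0,"ty": 0,"tz": 0.03,"rx": 0,"ry": 0,"rz": 0,"jaw": 0.85},
  {"tx": 0,"ty": 0,"tz": 0.055,"rx": 0,"ry": 0,"rz": 0,"jaw": 0.85},
  {"tx": 0,"ty": 0,"tz": 0.067,"rx": 0,"ry": 0,"rz": 0,"jaw": 0.85},
  {"tx": 0,"ty": 0,"tz": 0.067,"rx": 0,"ry": 0,"rz": 0,"jaw": 0.6},
  {"tx": 0,"ty": 0,"tz": 0.067,"rx": 0,"ry": 0,"rz": 0,"jaw": 0.5},
  {"tx": 0,"ty": 0,"tz": 0.067,"rx": 0,"ry": 0,"rz": 0,"jaw": 0.3},
  {"tx": 0,"ty": 0,"tz": 0.067,"rx": 0,"ry": 0,"rz": 0,"jaw": 0.3},
  {"tx": 0,"ty": 0,"tz": 0.067,"rx": 0,"ry": 0,"rz": 0,"jaw": 0.3},
  {"tx": 0,"ty": 0,"tz": 0.067,"rx": 0,"ry": 0,"rz": 0,"jaw": 0.3},
  {"tx": 0,"ty": 0,"tz": 0.067,"rx": 0,"ry": 0,"rz": 0,"jaw": 0.3},
], grip_force=20)

```text
time: 32.17
position: [0.6961, -0.0406, 0.0065]
tool_rot: [-0.05, 3.14, 0.0]
ft_force: [-0.8, 1.2, 3.0]
grip_width: 0.424
```

```bash
python3 go.py .544,.2635,.15,91.8
```

```text
t 32.175 pos [ 0.6961 -0.0406  0.0065] yaw 91.83 zaxis [ 8.e-04  2.e-04 -1.e+00] F [-0.8  1.2  3. ] w 36.9 q7 1.75
.544,.2635,.15,91.8 t [ 0.1422  0.3088 -0.1436] r [0.0002 0.0008 0.0005]
```

Request:
carry_out([
  {"tx": 0,"ty": 0,"tz": -0.04,"rx": 0,"ry": 0,"rz": 0,"jaw": 0.3},
  {"tx": 0,"ty": 0,"tz": -0.1,"rx": 0,"ry": 0,"rz": 0,"jaw": 0.3},
  {"tx": 0,"ty": 0,"tz": -0.143,"rx": 0,"ry": 0,"rz": 0,"jaw": 0.3},
  {"tx": 0.143,"ty": 0.308,"tz": -0.143,"rx": 0,"ry": 0,"rz": 0,"jaw": 0.3},
  {"tx": 0.143,"ty": 0.308,"tz": -0.143,"rx": 0,"ry": 0,"rz": 0,"jaw": 0.3},
  {"tx": 0.143,"ty": 0.308,"tz": -0.143,"rx": 0,"ry": 0,"rz": 0,"jaw": 0.3},
  {"tx": 0.143,"ty": 0.308,"tz": -0.143,"rx": 0,"ry": 0,"rz": 0,"jaw": 0.3},
  {"tx": 0.143,"ty": 0.308,"tz": -0.143,"rx": 0,"ry": 0,"rz": 0,"jaw": 0.3},
  {"tx": 0.143,"ty": 0.308,"tz": -0.143,"rx": 0,"ry": 0,"rz": 0,"jaw": 0.3},
  {"tx": 0.143,"ty": 0.308,"tz": -0.143,"rx": 0,"ry": 0,"rz": 0,"jaw": 0.3},
  {"tx": 0.143,"ty": 0.308,"tz": -0.143,"rx": 0,"ry": 0,"rz": 0,"jaw": 0.3},
  {"tx": 0.143,"ty": 0.308,"tz": -0.143,"rx": 0,"ry": 0,"rz": 0,"jaw": 0.3},
])

```text
time: 33.67
position: [0.5441, 0.2603, 0.1487]
tool_rot: [-0.045, 3.141, -0.001]
ft_force: [0.2, 0.1, -0.9]
grip_width: 0.425
```

Request:
carry_out([
  {"tx": 0,"ty": 0,"tz": 0,"rx": 0,"ry": 0,"rz": 0,"jaw": 0.3},
  {"tx": 0,"ty": 0,"tz": 0,"rx": 0,"ry": 0,"rz": 0,"jaw": 0.3},
  {"tx": 0,"ty": 0,"tz": 0,"rx": 0,"ry": 0,"rz": 0,"jaw": 0.3},
])

```text
time: 34.05
position: [0.5432, 0.2624, 0.149]
tool_rot: [-0.049, 3.141, 0.0]
ft_force: [0.3, -1.0, -0.3]
grip_width: 0.43
```

```bash
python3 go.py .544,.2635,.0735,91.8; python3 look.py p1 side 140 190 190 140 4;python3 - <<'E'
from h import *
from bench import ctrl
c=ctrl.get_state()["position"]
for h in(0,.024):
  X=[c[0],c[1],c[2]-.0065+h]
  p=[proj("side",[X[0]+r*np.cos(a),X[1]+r*np.sin(a),X[2]]) for r in(.0085,.019) for a in np.linspace(0,6.28,60)]
  p=(np.array(p)-[140,190])*4;print(p[:60].min(0).round(),p[:60].max(0).round(),p[60:].min(0).round(),p[60:].max(0).round())
E
```

```text
t 34.05 pos [0.5432 0.2624 0.149 ] yaw 91.8 zaxis [ 2.e-04  1.e-04 -1.e+00] F [ 0.3 -1.  -0.3] w 37.4 q7 1.15
.544,.2635,.0735,91.8 t [-0.0008  0.0011  0.0755] r [ 0.0001  0.0002 -0.    ]
[246. 322.] [305. 366.] [209. 297.] [341. 394.]
[231. 266.] [292. 309.] [194. 240.] [329. 336.]
```

View pics/p1.png

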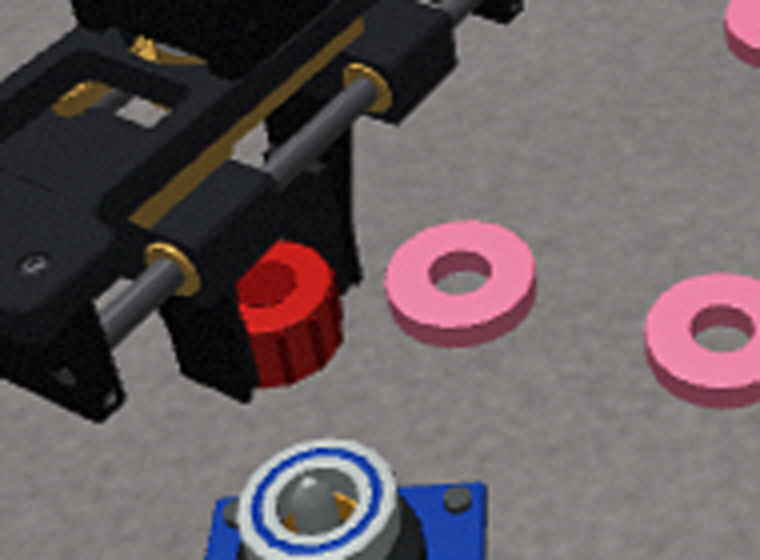

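Request:
carry_out([
  {"tx": 0,"ty": 0,"tz": 0.025,"rx": 0,"ry": 0,"rz": 0,"jaw": 0.3},
  {"tx": 0,"ty": -0.001,"tz": 0.045,"rx": 0,"ry": 0,"rz": 0,"jaw": 0.3},
  {"tx": 0,"ty": -0.001,"tz": 0.06,"rx": 0,"ry": 0,"rz": 0,"jaw": 0.3},
  {"tx": 0,"ty": -0.001,"tz": 0.069,"rx": 0,"ry": 0,"rz": 0,"jaw": 0.3},
  {"tx": 0,"ty": -0.001,"tz": 0.069,"rx": 0,"ry": 0,"rz": 0,"jaw": 0.3},
  {"tx": 0,"ty": -0.001,"tz": 0.069,"rx": 0,"ry": 0,"rz": 0,"jaw": 0.3},
  {"tx": 0,"ty": -0.001,"tz": 0.069,"rx": 0,"ry": 0,"rz": 0,"jaw": 0.3},
])

```text
time: 34.98
position: [0.5436, 0.2619, 0.0807]
tool_rot: [-0.05, 3.14, 0.001]
ft_force: [0.3, -0.3, -1.3]
grip_width: 0.424
```

```bash
python3 go.py .544,.2635,.0735,91.8; python3 look.py p2 side 140 230 190 140 4
```

```text
t 34.975 pos [0.5436 0.2619 0.0807] yaw 91.82 zaxis [ 1.3e-03  8.0e-04 -1.0e+00] F [ 0.3 -0.3 -1.3] w 36.9 q7 1.16
.544,.2635,.0735,91.8 t [-0.0004  0.0016  0.0072] r [0.0007 0.0014 0.0004]
```

View pics/p2.png

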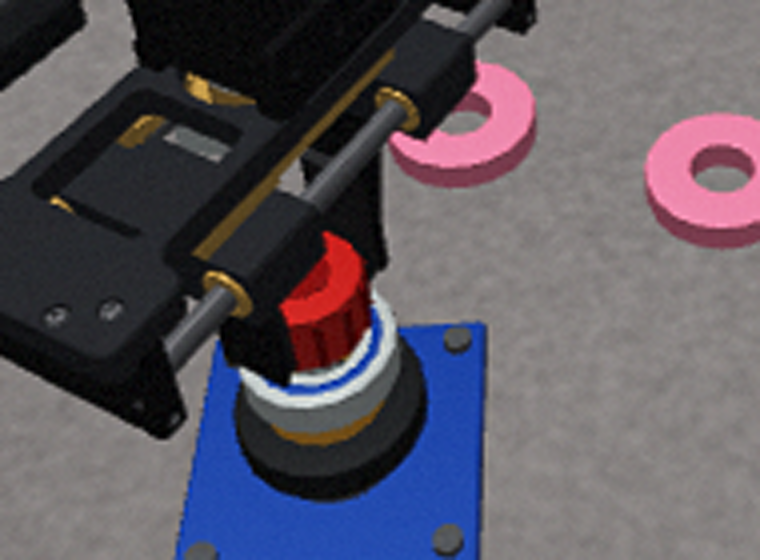

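Request:
carry_out([
  {"tx": 0,"ty": 0.001,"tz": 0.003,"rx": 0,"ry": 0,"rz": 0,"jaw": 0.3},
  {"tx": 0,"ty": 0.001,"tz": 0.005,"rx": 0,"ry": 0,"rz": 0,"jaw": 0.3},
  {"tx": 0,"ty": 0.001,"tz": 0.0065,"rx": 0,"ry": 0,"rz": 0,"jaw": 0.3},
  {"tx": 0,"ty": 0.001,"tz": 0.0072,"rx": 0,"ry": 0,"rz": 0,"jaw": 0.3},
  {"tx": 0,"ty": 0.001,"tz": 0.0072,"rx": 0,"ry": 0,"rz": 0,"jaw": 0.3},
])

```text
time: 35.65
position: [0.543, 0.2626, 0.0734]
tool_rot: [0.05, -3.141, -0.0]
ft_force: [-2.6, -0.6, 5.0]
grip_width: 0.427
```

```bash
python3 go.py .544,.2635,.0735,91.8; python3 look.py p3 side 140 230 190 140 4
```

```text
t 35.65 pos [0.543  0.2626 0.0734] yaw 91.82 zaxis [-0.e+00  2.e-04 -1.e+00] F [-2.6 -0.6  5. ] w 37.2 q7 1.16
.544,.2635,.0735,91.8 t [-0.001   0.0009 -0.0001] r [ 0.0002 -0.      0.0004]
```

View pics/p3.png

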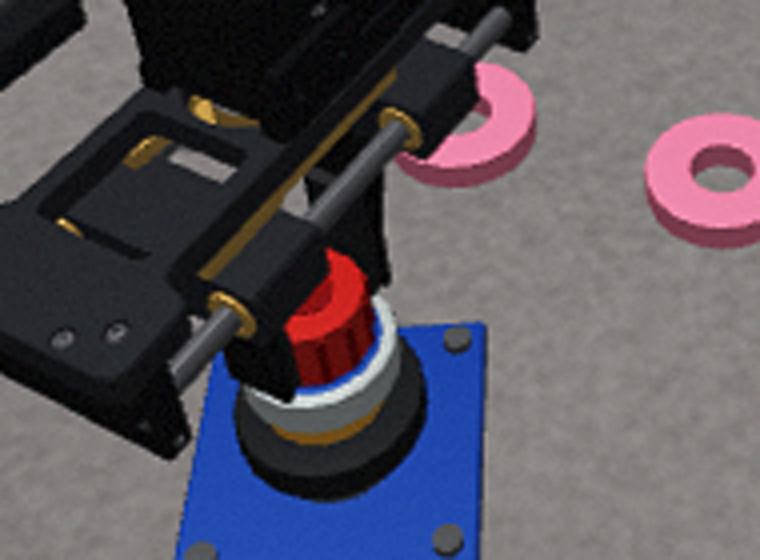

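Seated (5 N at the expected height). I'll release and withdraw.

Request:
carry_out([
  {"tx": 0,"ty": 0,"tz": 0,"rx": 0,"ry": 0,"rz": 0,"jaw": 0.8},
  {"tx": 0,"ty": 0,"tz": 0,"rx": 0,"ry": 0,"rz": 0,"jaw": 0.8},
  {"tx": 0,"ty": 0,"tz": 0,"rx": 0,"ry": 0,"rz": 0,"jaw": 0.8},
  {"tx": 0,"ty": 0,"tz": 0,"rx": 0,"ry": 0,"rz": 0,"jaw": 0.8},
  {"tx": 0,"ty": 0,"tz": -0.03,"rx": 0,"ry": 0,"rz": 0,"jaw": 0.8},
  {"tx": 0,"ty": 0,"tz": -0.08,"rx": 0,"ry": 0,"rz": 0,"jaw": 0.8},
  {"tx": 0,"ty": 0,"tz": -0.12,"rx": 0,"ry": 0,"rz": 0,"jaw": 0.8},
  {"tx": 0,"ty": -0.12,"tz": -0.12,"rx": 0,"ry": 0,"rz": 0,"jaw": 0.8},
  {"tx": 0,"ty": -0.12,"tz": -0.12,"rx": 0,"ry": 0,"rz": 0,"jaw": 0.8},
  {"tx": 0,"ty": -0.12,"tz": -0.12,"rx": 0,"ry": 0,"rz": 0,"jaw": 0.8},
  {"tx": 0,"ty": -0.12,"tz": -0.12,"rx": 0,"ry": 0,"rz": 0,"jaw": 0.8},
  {"tx": 0,"ty": -0.12,"tz": -0.12,"rx": 0,"ry": 0,"rz": 0,"jaw": 0.8},
])

```text
time: 37.2
position: [0.5465, 0.1444, 0.1925]
tool_rot: [0.054, -3.141, -0.001]
ft_force: [0.0, 0.4, -0.2]
grip_width: 0.798
```

```bash
python3 go.py; python3 look.py q1 side 150 250 130 130 5; python3 look.py q2 top 0 0 640 400 1
python3 -c "
import cv2;a=cv2.imread('pics/full_q1.png');cv2.imwrite('pics/q3.png',cv2.hconcat([cv2.resize(a[260:390,150:280],(400,400),interpolation=2),cv2.resize(a[80:210,310:440],(400,400),interpolation=2)]))"
```

```text
t 37.2 pos [0.5465 0.1444 0.1925] yaw 91.97 zaxis [-3.e-04  5.e-04 -1.e+00] F [ 0.   0.4 -0.2] w 69.4 q7 1.33
```

View pics/q3.png

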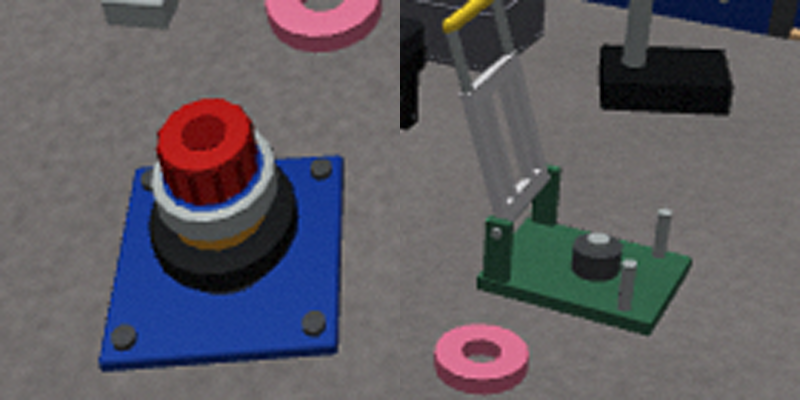

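View pics/q2.png

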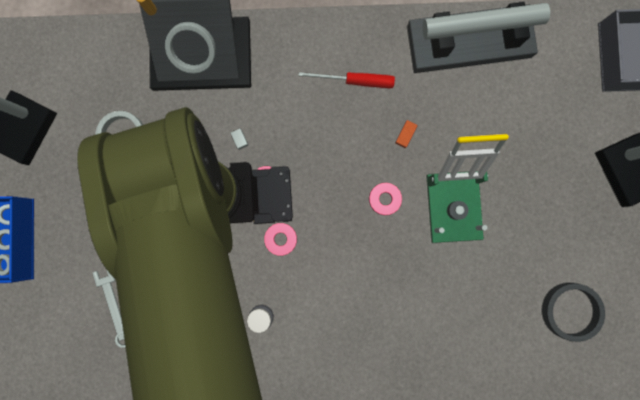

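The stack is flat and complete, the lid is open and nothing is touched. I'm handing it in.

```bash
python3 -c "
from bench import ctrl
print(ctrl.close_job())"
```

```text
the job is handed in; nothing more can be done
None
```

The arbor is built up in the order asked, bottom to top: black flange, brass spacer, steel bearing, red cap with its closed end up. The job was handed in at about 37 s.

- **Setting down:** Each part was lowered until it made light contact (5 to 7 N) at its expected height, then released.
- **Lid:** I swung it by its yellow bar to about 1.8 rad, past vertical, and released it. It stayed open.
- **Last side view:** All four parts lie flat and centred. The nest is empty with the lid still open, and the arm is clear of everything (wrist force about 0 N).
- **Last top view:** It confirmed the open lid and the empty nest. The arm hid the arbor, so the finished stack was checked from the side camera only.
- **Disagreements:** The two cameras differed by about 3 mm in y, so I used their average. The measured gripper position drifted 1 to 3 mm from the commanded one and was corrected before each set-down. The gripper also read widths 0.3 to 2 mm smaller than the true part sizes.

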